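# Load the microplate incubator

## Task

Put the tray with the microplate on it into the open bay of the small incubator: keep it level so that the wells do not spill, slide it between the runners and push it fully home against the back of the bay. Then close the incubator's door. Leave the spare tray and everything else on the bench where it is.

Things in the scene. Friction and masses are not known exactly. Their poses are not given: they have to be found in the camera images.
- tray: The tray to load; it carries the microplate. 156 x 108 mm aluminium tray, sheet 3 mm thick, with a 6 mm high fence on it that nests the plate. Origin: centre of the sheet's underside; +x runs from the grip at its front edge to its leading edge at x = +78 mm, z up. About 0.22 kg. An identical but empty tray also lies on the bench.
- tray_grip (a point): Where to grip that tray: centre of its upright black plastic grip, 90 mm in front of the tray's origin and 38 mm above the tray's underside. The grip is 12 mm wide (tray y, the way to close on it), 28 mm long (tray x = -104 to -76 mm) and 50 mm tall from the tray's underside.
- microplate: White 96-well microplate, 127.8 x 85.5 x 14.4 mm, about 0.09 kg, standing loose in the nest of the tray with under 2 mm play, centred 8 mm from the tray's origin towards its leading edge. Origin: centre of its underside, 3 mm above the tray's underside.
- incubator: White low bench incubator, fixed: 220 mm deep (x), 250 wide (y), 110 high. Origin: centre of its underside. Its front (x = -110 mm) faces the robot, +x runs into it. The tray bay is in its left part, centred at y = +50 mm (control panel to the right of it). A clear window in the roof lies over the bay.
- bay_mouth (a point): Centre of the bay's mouth, in the plane of the cabinet front, level with the runners' top (35 mm above the bench); axes as the incubator. The bay is 114 mm wide (3 mm play each side of the tray); cheeks flare it by about 8 mm per side over the first 9 mm. The tray's side edges ride on two runners, ramped over the first 10 mm. The back wall, the tray's stop, is 176 mm behind the front.
- lintel (a point): Middle of the lower front edge of the lintel over the bay's mouth, flush with the cabinet front, 90 mm above the bench; the roof above it is 110 mm above the bench. Inside the bay, from 30 mm behind the front, hold-down strips over the tray's side edges leave 9 mm of height above the runners.
- tray_home (a point): Where the tray's origin is when the tray lies on the runners, touching the back wall. The front face of the tray's grip then stands 6 mm out of the bay, before the cabinet front; the door has room for it.
- door (a joint): The incubator's door: 0 shut, grows as it opens towards the robot, up to 2.2 rad; starts wide open. Hinged along the bay's left (+y) side, upright axis. Light friction only (0.03 N m); it stays where it is left and has no latch.
- door_hinge (a point): Point on the door's upright hinge axis, 70 mm to the left of the bay's centre, 1 mm before the cabinet front, 61 mm above the bench. Its axes turn with the door: +x points from the outer to the inner face (into the cabinet when shut), -y from the hinge to the free edge, z up.
- door_push (a point): Point on the door's outer face where it can be pushed: 95 mm from the hinge axis, 61 mm above the bench; axes as door_hinge. The panel is 136 mm wide, 90 tall (16 to 106 mm above the bench), 8 thick; its outer face is 20 mm and its inner face 12 mm to the -x side of the hinge axis. An upright 7 mm bar pull stands 16 mm off the outer face, 10 mm from the free edge.
- spare_tray: Empty spare tray, the same as the other tray but with nothing on it, 156 x 108 mm with a 50 mm tall grip. Leave it alone. Origin as the tray's.
- spare_plate: Empty spare microplate on the bench, 128 x 86 x 14 mm, leave it alone. Origin: centre of its underside.
- bottle: White reagent bottle with a black cap, 60 mm across, 125 mm tall, leave it alone. Origin: centre of its underside.
- vial_a: Small white vial with a yellow cap, 29 mm across, 62 mm tall, leave it alone. Origin: centre of its underside.
- vial_b: Small amber vial with a blue cap, 29 mm across, 62 mm tall, leave it alone. Origin: centre of its underside.
- tip_box: Box of pipette tips, 122 x 84 x 57 mm, leave it alone. Origin: centre of its underside.
- timer: Small white bench timer, 66 mm wide, 66 tall, 20 deep, leave it alone. Origin: centre of its underside.

How it is judged:
On the way, in this order (a step that is already met when the one before it is completed fails the run):
1. the tray lies on the runners, pushed home against the back of the bay (x of tray in the frame of tray_home between -0.005 and 0.005 m and y of tray in the frame of tray_home between -0.006 and 0.006 m and z of tray in the frame of tray_home between -0.004 and 0.005 m and angle between the x axis of tray and the x axis of incubator, either way round below 0.07 rad), for 0.2 s.
2. the door is shut (value of joint door below 0.05 rad), for 0.2 s.
At the end, for the whole second after the job is handed in: The tray is at rest on the runners, within 5 mm of touching the back of the bay, with the microplate still standing in its nest, and the door is shut to within 0.05 rad (all of step 1 and x of microplate in the frame of tray between 0.002 and 0.014 m and y of microplate in the frame of tray between -0.006 and 0.006 m and z of microplate in the frame of tray between 0 and 0.007 m and value of joint door below 0.05 rad and linear speed of each of tray, microplate below 0.02 m/s).
It fails at once if the microplate is tilted by more than 17 degrees (wells spill) (angle between microplate's own z axis and vertical above 0.3 rad).
It fails at once if the microplate leaves the tray's nest (distance between microplate and tray above 0.03 m).
It fails at once if something else on the bench is moved by more than 30 mm or knocked over (distance of any of spare_tray, spare_plate, bottle, vial_a, vial_b, tip_box, timer from where it was at the start of the episode above 0.03 m or angle between any of bottle, vial_a, vial_b, timer's own z axis and vertical above 0.6 rad).
It also fails if it takes over 72 s, if anything falls off the work surface, if the arm or the gripper's body presses on something with over 40 N, if the wrist force passes 120 N, or if a joint passes its speed limit or range.

## Robot

A 6-joint arm with a two-finger parallel gripper is mounted at the origin on the work surface. World frame = base frame: x ahead of the robot, y to its left, z up, the work surface at z = 0. Lengths are in m, angles in rad, forces in N, time in s.
With the tool pointing down it reaches from about 0.15 to 0.775 m from the base axis. Payload 6.1 kg.
Tool frame: the origin (TCP) lies at the very end of the fingers, on their centre line; the grasp point (between the pads) lies ctrl.hold_point_z behind it (ctrl.hold_point_z is the distance from the TCP to the grasp point, in m); x points along the fingers, y is the direction in which the jaws open and shut, and the axes are right-handed (so a half turn about x gives the same grasp; the last joint's range is limited). The gripper opens to 85 mm and grips with 20 to 120 N. Pads are 22 mm wide; open, the fingers measure 114 mm over their backs; the gripper's body (76 mm by 85 mm) begins 54 mm behind the grasp point. The pads swing forward as they close: fully open they stand 13 mm farther back than shut.
Start: joints at [-1.293, 0.126, -0.04, 1.405, 0, 1.571], TCP at [0.144, -0.505, 0.231] pointing down, gripper open.
Joint ranges: [-2.72, 2.72], [-0.95, 1.95], [-1.27, 1.35], [-1.78, 2.02], [-1.46, 1.47], [-3.14, 3.14]. Speed limits (rad/s): [2.39, 2.39, 3.01, 3.14, 3.14, 3.14].

## Interface

Orientations are given as a 3x3 rotation matrix whose columns are the frame's x, y, z axes.
In Python, from cell import sensors, capture, ticket, ctrl gives the robot as it stands.
- The arm moves only by the tool play_rows, never from a script. Its argument "commands" is a list of rows, each an object of numbers: "dx", "dy", "dz": the shift along the tool's x, y, z in cm; "turn": the turn about the tool's x in rad. A call has 1 to 10 rows; each row is the pose to reach, as a shift and turn from the pose measured when the call began, along the tool's axes at that moment; what a row does not reach only later rows make up. A row lasts 1/12 s, in which the tool goes at most 41.7 mm and 7.16 degrees, less where a joint would pass 70% of its speed; a pose out of reach is approached as far as the arm can. A call with a gripper value outside its range is refused whole. "hand" is the opening, from 0 (shut) to 1 (fully open), set as the call begins (left out, the last holds). The fingers move at their own pace and stop on an object; "newtons" is the grip in N (left out, the last holds). Time passes only in rows, so rows that repeat a pose let the fingers close. It gives the time, the measured TCP pose, the force and the opening at its end, in the units of the state.
- sensors.observe(): the state, without advancing time (a new reading comes with each control period).
- capture(name): name is "side" or "top" or "wrist"; returns a dict with "color" (480x640x3 uint8, red, green, blue), "fx", "fy", "cx", "cy" (pixels), "dist" ([k1, k2, p1, p2, k3] as OpenCV has them; the pictures are not rectified), "cam_to_world" (4x4, takes a point from camera to world coordinates); the wrist camera has in their place "tool_from_camera" (4x4, takes a point from camera to tool coordinates, whose origin is the TCP and whose axes are the tool frame's). Camera axes: x right, y down, z forward; pixel columns grow to the right and rows downward; lengths in m; the calibration is good to about 2 mm. A picture is of the moment at which its call begins: read the wrist's pose just before it. There is no depth.
- ticket.sign_off(): hands the job in, once; it reports no verdict.
The state is a dict: "clock": time; "joints": joint angles; "qvel": joint speeds; "joint_torque": joint torques, N m; "eef_pos": TCP position; "eef_rot": TCP orientation; "force": force on the tool from outside, world axes, zero at the start; "ft_torque": the same for the moment, N m; "gripper_width": finger opening in m.
Only numpy, scipy, OpenCV 4.12 (cv2) and the standard library are available. Lean on these libraries where they do the work, as an engineer would, in place of code of your own. Each camera call takes 0.05 s, during which the arm holds its last target.

## Working session

There is one attempt and no reset: what is moved stays moved. The work goes in short steps, Python scripts to look and compute and a tool call to move; the robot and the scene stay as the last step left them, time stands still between calls to the robot, and variables do not carry over. Pictures are saved under pics/ and viewed, and the job is handed in when it is done.

Besides the shell and the picture viewer there is one more tool, called after "Request:" as name([rows], argument=value, ...), one row to a line, values as JSON. play_rows: Moves the arm, as the interface text tells. Its arguments: {"type":"object","properties":{"commands":{"type":"array","items":{"type":"object","properties":{"dx":{"type":"number"},"dy":{"type":"number"},"dz":{"type":"number"},"turn":{"type":"number"}}}},"hand":{"type":"number"},"newtons":{"type":"number"}},"required":["commands"]}

```bash
mkdir -p pics; ls
python3 - <<'E'
from cell import sensors, capture, ticket, ctrl
import cv2
print(sensors.observe(), ctrl.hold_point_z)
for n in ("side","top","wrist"):
    c=capture(n); cv2.imwrite(f"pics/{n}0.png",c["color"][:,:,::-1])
    print(n,{k:v for k,v in c.items() if k!="color"})
E
```

```text
pics
{'clock': 0.0, 'joints': array([-1.29298346e+00,  1.26369904e-01, -4.06252231e-02,  1.40537167e+00,
       -3.58667884e-05,  1.57079232e+00]), 'qvel': array([ 0.0004452 ,  0.00067452,  0.0016106 , -0.0008383 , -0.00063356,
        0.00039359]), 'joint_torque': array([-2.93059657e-04, -4.35912180e+01,  3.52926958e+01,  1.72456942e-02,
        5.04823481e-05, -3.28221738e-06]), 'eef_pos': array([ 0.14386184, -0.50448457,  0.23052587]), 'eef_rot': array([[-4.65198026e-04,  2.74256553e-01, -9.61656449e-01],
       [ 1.50041881e-03, -9.61655280e-01, -2.74256945e-01],
       [-9.99998766e-01, -1.57047121e-03,  3.58604464e-05]]), 'force': array([0.04082768, 0.25301156, 0.41282486]), 'ft_torque': array([ 0.00024086,  0.04081434, -0.04200325]), 'gripper_width': 0.08571554548189929} 0.0187
side {'fx': 518.8788742737418, 'fy': 518.8788742737418, 'cx': 322.75548761887984, 'cy': 242.35186871809222, 'dist': array([-0.11338027,  0.        ,  0.        ,  0.        ,  0.        ]), 'cam_to_world': array([[ 0.99079433, -0.10943688,  0.07968794,  0.49305383],
       [-0.1346113 , -0.73396013,  0.
[... 532 characters left out ...]
7876559e-02, -1.06596641e-01, -9.93993324e-01,
         1.14542048e+00],
       [ 0.00000000e+00,  0.00000000e+00,  0.00000000e+00,
         1.00000000e+00]])}
wrist {'fx': 426.9565229712337, 'fy': 426.9565229712337, 'cx': 320.4797395705566, 'cy': 240.0255653297388, 'dist': array([0.0345921, 0.       , 0.       , 0.       , 0.       ]), 'tool_from_camera': array([[ 4.60513766e-04, -3.18456748e-01,  9.47937280e-01,
        -1.42572885e-01],
       [ 9.99999191e-01, -9.77197731e-04, -8.14092473e-04,
        -4.58946332e-04],
       [ 1.18557540e-03,  9.47936889e-01,  3.18456040e-01,
        -8.23126724e-02],
       [ 0.00000000e+00,  0.00000000e+00,  0.00000000e+00,
         1.00000000e+00]])}
```

View pics/top0.png

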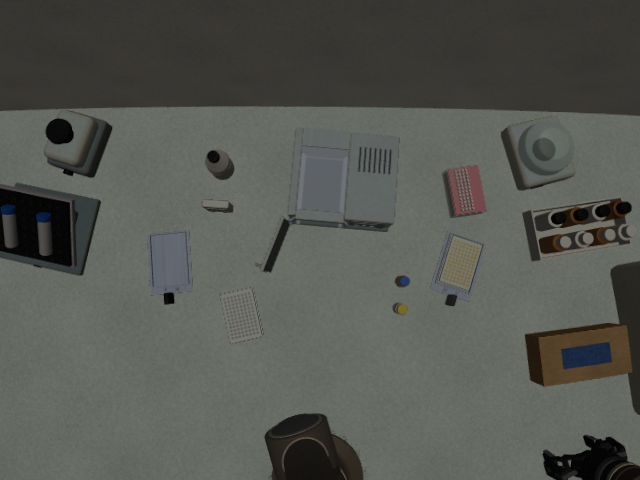

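View pics/side0.png

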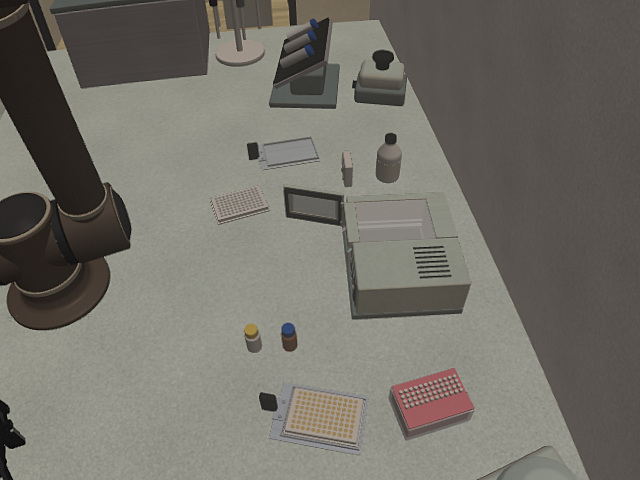

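View pics/wrist0.png

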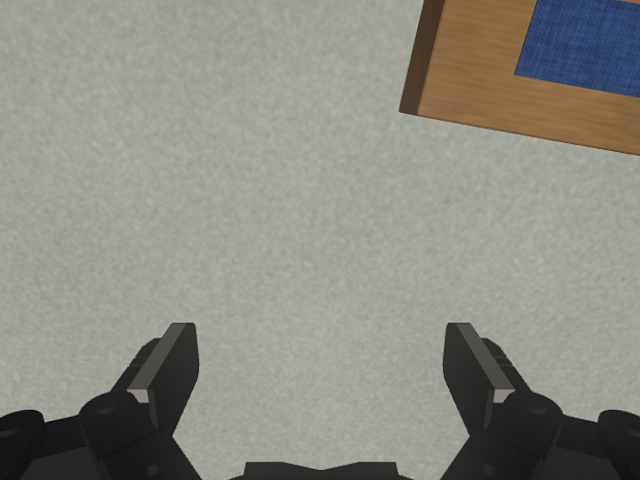

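The loaded tray (amber wells) is at top ≈(460,262), with its grip at (451,300). The incubator is at ≈(345,180) and the door stands open at ≈(276,246). The vials are at (403,282) and (401,309). Enlarging these next.

```bash
cat > h.py <<'E'
import numpy as np, cv2
from cell import sensors, capture, ticket, ctrl
def K(c): return np.array([[c["fx"],0,c["cx"]],[0,c["fy"],c["cy"]],[0,0,1]])
def pose(c,s=None):
    if "cam_to_world" in c: return c["cam_to_world"]
    T=np.eye(4);T[:3,:3]=s["eef_rot"];T[:3,3]=s["eef_pos"];return T@c["tool_from_camera"]
def onz(c,uv,z,s=None):
    T=pose(c,s); p=cv2.undistortPoints(np.array([uv],float).reshape(-1,1,2),K(c),c["dist"]).reshape(-1,2)
    d=np.c_[p,np.ones(len(p))]@T[:3,:3].T; o=T[:3,3]
    return o+d*((np.broadcast_to(z,len(p))-o[2])/d[:,2])[:,None]
def proj(c,P,s=None):
    T=np.linalg.inv(pose(c,s)); r=cv2.Rodrigues(T[:3,:3])[0]
    return cv2.projectPoints(np.array(P,float).reshape(-1,3),r,T[:3,3],K(c),c["dist"])[0].reshape(-1,2)
def crop(img,x0,y0,x1,y1,f,name):
    cv2.imwrite(name,cv2.resize(img[y0:y1,x0:x1,::-1],None,fx=f,fy=f,interpolation=cv2.INTER_CUBIC))
E
python3 - <<'E'
from h import *
t=cv2.imread("pics/top0.png")[:,:,::-1];s=cv2.imread("pics/side0.png")[:,:,::-1]
crop(t,390,220,510,320,6,"pics/c1.png")
crop(t,250,110,410,230,5,"pics/c2.png")
crop(s,240,370,400,460,5,"pics/c3.png")
crop(s,270,180,480,325,3.7,"pics/c4.png")
crop(t,250,200,310,280,7,"pics/c5.png")
E
```

```text
(no output)
```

View pics/c1.png

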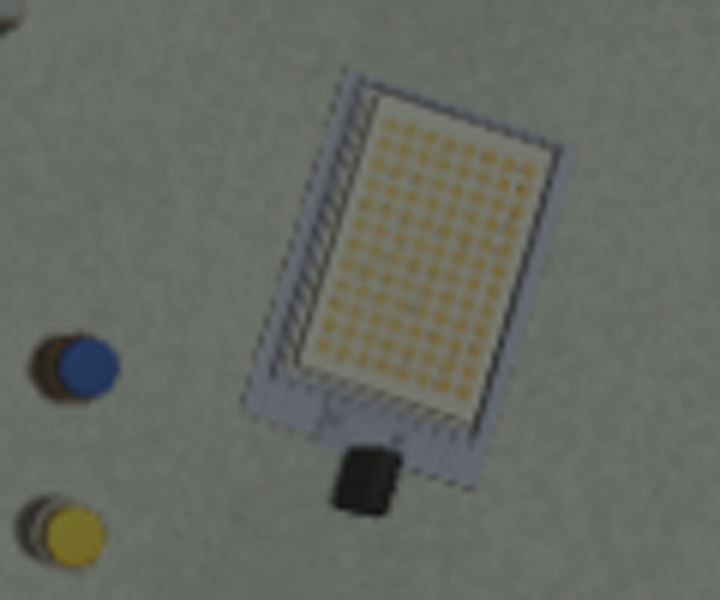

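View pics/c2.png

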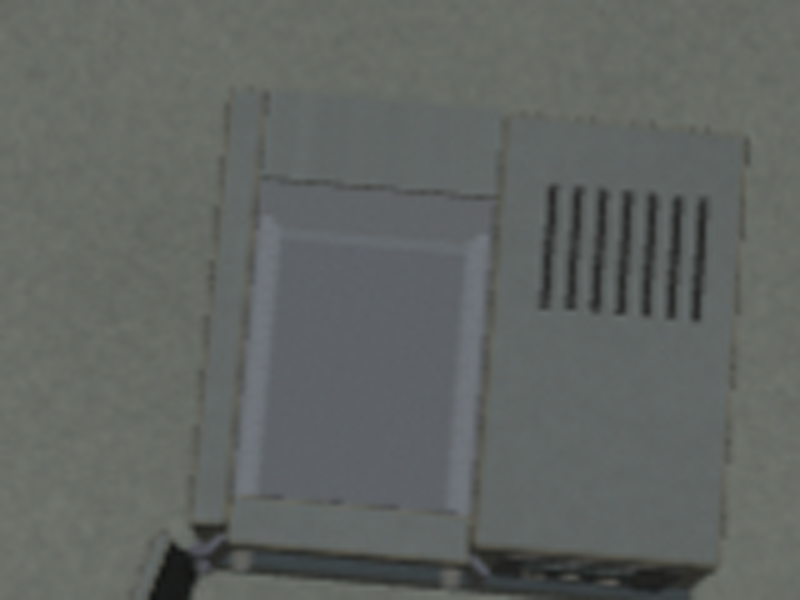

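View pics/c3.png

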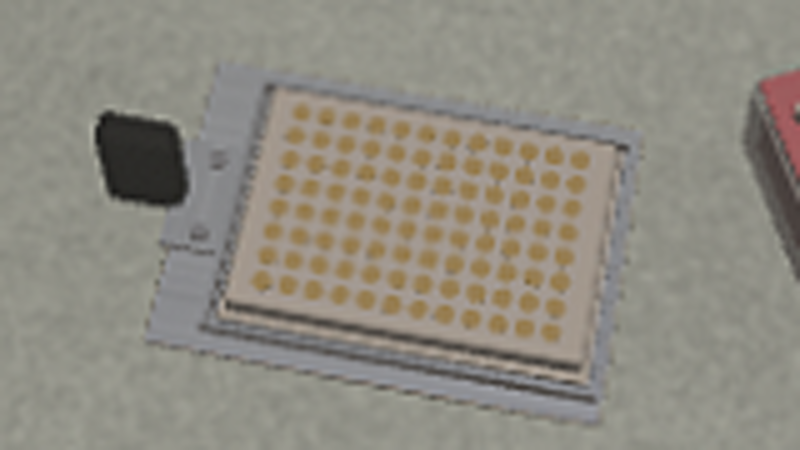

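View pics/c4.png

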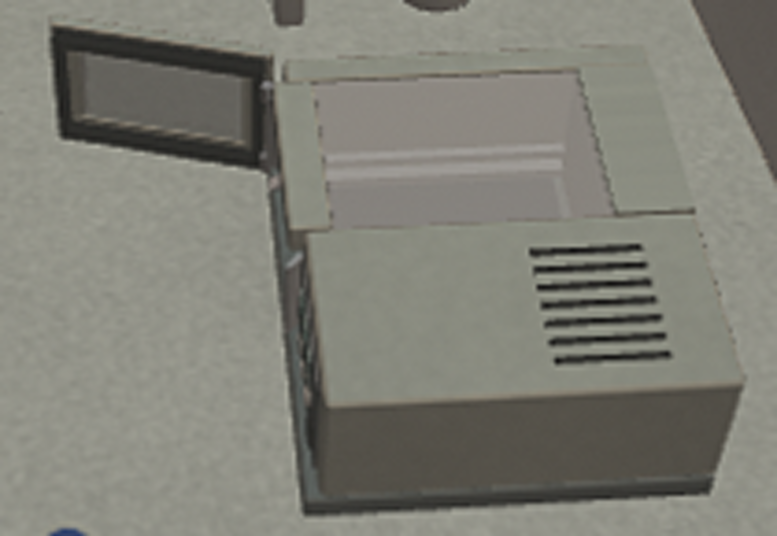

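View pics/c5.png

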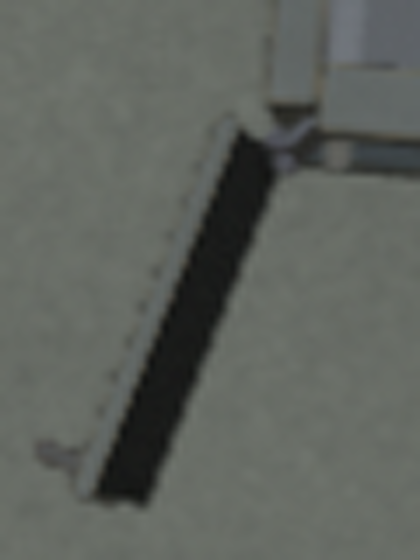

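```bash
cat > m.py <<'E'
from h import *
from scipy.optimize import least_squares
ct=capture("top");cs=capture("side")
def fit(M,z,ut,us,off=0):
    M=np.array(M,float)
    P=[onz(ct,ut,z)[:,:2] if ut is not None else None, onz(cs,us,z)[:,:2] if us is not None else None]
    r=[]
    for Q in P+[None]:
        if Q is None and len(r)<2: r.append(None);continue
        def f(p,Q=Q):
            c,s=np.cos(p[2]),np.sin(p[2]);W=M@np.array([[c,s],[-s,c]])+p[:2]
            return np.concatenate([(W-X).ravel() for X in (P if Q is None else [Q]) if X is not None])
        o=least_squares(f,[.5,0,off]);r.append(o.x);print(o.x.round(4),"res mm",(o.fun*1e3).round(1))
    return r
T=lambda L,f,x,y:np.array(L,float)/f+[x,y]
print("tray");fit([[.078,.054],[.078,-.054],[-.078,-.054],[-.078,.054]],.003,T([(350,72),(568,148),(472,490),(243,405)],6,390,220),T([(638,135),(600,420),(147,340),(222,62)],5,240,370))
print("inc");fit([[.11,.125],[.11,-.125],[-.11,-.125],[-.11,.125]],.110,T([(232,88),(748,135),(718,568),(192,522)],5,250,110),T([(645,45),(742,380),(328,405),(283,60)],3.7,270,180))
# grip top
print(onz(ct,T([(368,452),(333,505),(402,458),(388,515),(340,450)],6,390,220),.05).round(4))
print("vials",onz(ct,T([(88,366),(75,536)],6,390,220),.062).round(3))
print("door top", onz(ct,T([(238,128),(275,172),(150,500),(85,490),(45,452)],7,250,200),.106).round(3))
E
python3 m.py
```

```text
tray
[ 0.5246 -0.3628 -0.3326] res mm [ 2.6  2.2  0.3 -4.2 -0.6 -0.7 -2.3  2.7]
[ 0.526  -0.3651 -0.3233] res mm [ 2.7  1.4 -0.1 -2.  -1.1 -0.8 -1.4  1.4]
[ 0.5253 -0.364  -0.3279] res mm [ 3.2  1.5  1.4 -5.1  0.2 -2.2 -1.9  1.3  2.1  2.1 -1.2 -1.1 -2.   0.8
 -1.8  2.8]
inc
[ 0.7359 -0.0641 -0.0861] res mm [ 5.1  0.7  4.8 -1.5 -5.1 -1.6 -4.7  2.4]
[ 0.7366 -0.066  -0.0836] res mm [ 4.2  1.5  6.6 -3.  -6.3 -0.2 -4.5  1.7]
[ 0.7362 -0.065  -0.0848] res mm [ 5.3 -0.1  5.3 -2.4 -4.6 -2.8 -4.6  1.3  4.   2.3  6.1 -2.1 -6.8  0.9
 -4.6  2.8]
[[ 0.4517 -0.3283  0.05  ]
 [ 0.4304 -0.3132  0.05  ]
 [ 0.4492 -0.3424  0.05  ]
 [ 0.4261 -0.336   0.05  ]
 [ 0.4527 -0.3166  0.05  ]]
vials [[ 0.487 -0.211  0.062]
 [ 0.42  -0.204  0.062]]
door top [[0.633 0.078 0.106]
 [0.618 0.066 0.106]
 [0.51  0.106 0.106]
 [0.513 0.127 0.106]
 [0.526 0.141 0.106]]
```

Request:
play_rows([
  {"dx":0,"dy":-8.4,"dz":-32.8,"turn":-1.25},
  {"dx":0,"dy":-8.4,"dz":-32.8,"turn":-1.25},
  {"dx":0,"dy":-8.4,"dz":-32.8,"turn":-1.25},
  {"dx":0,"dy":-8.4,"dz":-32.8,"turn":-1.25},
  {"dx":0,"dy":-8.4,"dz":-32.8,"turn":-1.25},
  {"dx":0,"dy":-8.4,"dz":-32.8,"turn":-1.25},
  {"dx":0,"dy":-8.4,"dz":-32.8,"turn":-1.25},
  {"dx":0,"dy":-8.4,"dz":-32.8,"turn":-1.25},
  {"dx":0,"dy":-8.4,"dz":-32.8,"turn":-1.25},
  {"dx":0,"dy":-8.4,"dz":-32.8,"turn":-1.25},
], hand=1)

```text
clock: 1.08
eef_pos: [0.4387, -0.332, 0.2303]
eef_rot: [[-0.001, 0.999, -0.032], [0.001, -0.032, -0.999], [-1.0, -0.001, -0.001]]
force: [-0.3, -0.6, -0.8]
gripper_width: 0.0851
```

Request:
play_rows([
  {"dx":6,"turn":-1.27},
  {"dx":6,"turn":-1.27},
  {"dx":6,"turn":-1.27},
  {"dx":6,"turn":-1.27},
  {"dx":6,"turn":-1.27},
  {"dx":6,"turn":-1.27},
  {"dx":6,"turn":-1.27},
  {"dx":6,"turn":-1.27},
  {"dx":6,"turn":-1.27},
  {"dx":6,"turn":-1.27},
])

```text
invalid input
```

Run:
```python
from h import *
s=sensors.observe();c=capture("wrist");cv2.imwrite("pics/w1.png",c["color"][:,:,::-1])
np.save("s1.npy",s,allow_pickle=True);np.save("w1.npy",c,allow_pickle=True)
print(s["eef_pos"],s["eef_rot"],s["joints"])
```

```text
[ 0.43869458 -0.33204017  0.23033776] [[-6.20941268e-04  9.99483295e-01 -3.21365588e-02]
 [ 1.45550096e-03 -3.21356276e-02 -9.99482458e-01]
 [-9.99998748e-01 -6.67394697e-04 -1.43479456e-03]] [-6.48313005e-01  1.75034389e-01  1.60922750e-02  1.41322806e+00
  7.85234390e-04  9.54624429e-01]
```

View pics/w1.png

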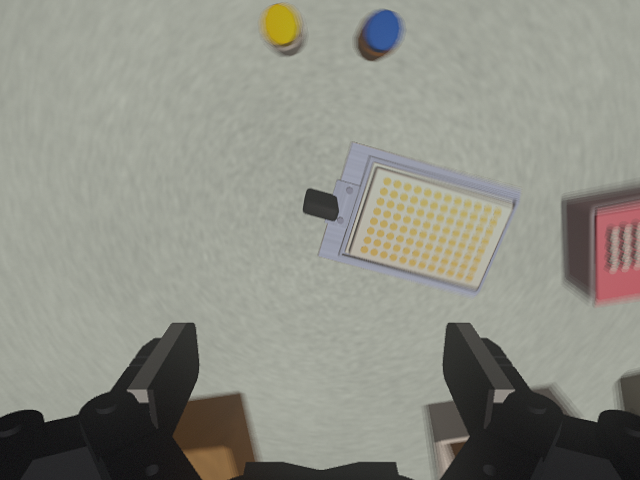

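The wrist view shows the loaded tray, with its grip at (321,205). The call was refused, so I'm resending it with all four fields.

Request:
play_rows([
  {"dx":6,"dy":0,"dz":0,"turn":-1.27},
  {"dx":6,"dy":0,"dz":0,"turn":-1.27},
  {"dx":6,"dy":0,"dz":0,"turn":-1.27},
  {"dx":6,"dy":0,"dz":0,"turn":-1.27},
  {"dx":6,"dy":0,"dz":0,"turn":-1.27},
  {"dx":6,"dy":0,"dz":0,"turn":-1.27},
  {"dx":6,"dy":0,"dz":0,"turn":-1.27},
  {"dx":6,"dy":0,"dz":0,"turn":-1.27},
  {"dx":6,"dy":0,"dz":0,"turn":-1.27},
  {"dx":6,"dy":0,"dz":0,"turn":-1.27},
])

```text
clock: 1.97
eef_pos: [0.4372, -0.3329, 0.1704]
eef_rot: [[-0.001, 0.354, 0.935], [0.001, 0.935, -0.354], [-1.0, 0.001, -0.001]]
force: [0.6, 1.0, -0.5]
gripper_width: 0.0853
```

```bash
cat > w.py <<'E'
import sys
from h import *
n=sys.argv[1]
s=sensors.observe();c=capture("wrist");cv2.imwrite(f"pics/{n}.png",c["color"][:,:,::-1])
np.save(n+".npy",np.array([s,c],dtype=object),allow_pickle=True)
print(s["clock"],s["eef_pos"],s["eef_rot"].round(4).tolist(),s["joints"].round(3),s["force"].round(2))
E
python3 w.py w2
```

```text
1.9667 [ 0.43715622 -0.33290957  0.17038707] [[-0.001, 0.3536, 0.9354], [0.0014, 0.9354, -0.3536], [-1.0, 0.001, -0.0015]] [-0.651  0.18  -0.109  1.283  0.    -0.29 ] [ 0.6   1.04 -0.52]
```

View pics/w2.png

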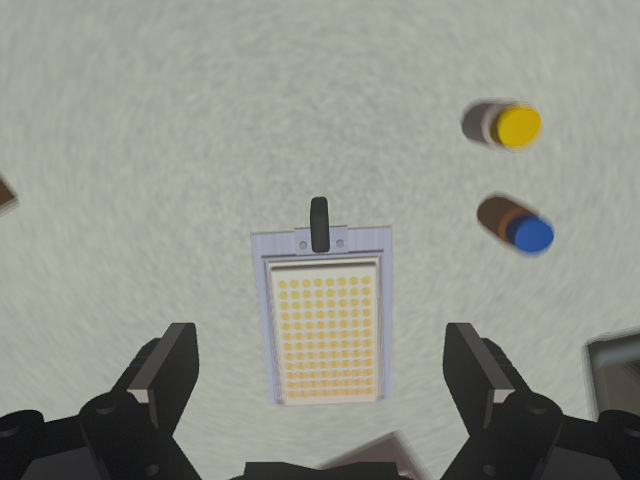

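Run:
```python
from h import *
s,c=np.load("w2.npy",allow_pickle=True)
crop(c["color"],230,180,420,420,2.5,"pics/w2c.png")
```

```text
(no output)
```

View pics/w2c.png

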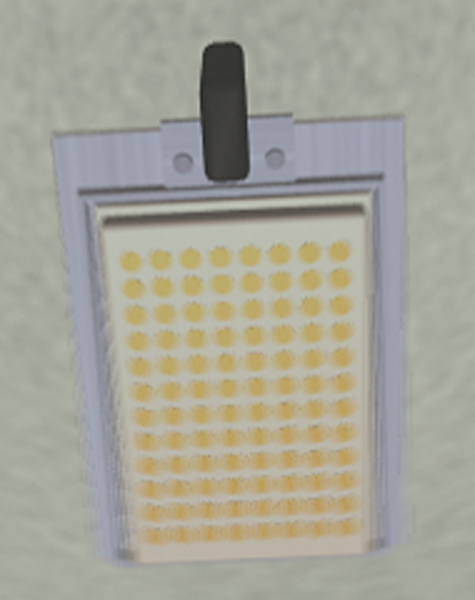

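Run:
```python
from h import *
s,c=np.load("w2.npy",allow_pickle=True)
T=lambda L:np.array(L,float)/2.5+[230,180]
g=onz(c,T([(203,82),(245,82),(248,178),(205,180)]),.05,s);print(g.round(4),g.mean(0))
p=onz(c,T([(53,134),(403,118),(397,555),(97,565)]),.003,s);print(p.round(4),p.mean(0), np.linalg.norm(np.diff(p,axis=0),axis=1))
d=p[1]-p[0];print("yaw",np.arctan2(d[1],d[0])-np.pi/2, "left/right edges", [np.arctan2(*(a-b)[[1,0]]) for a,b in((p[2],p[1]),(p[3],p[0]))])
```

```text
[[ 0.424  -0.3335  0.05  ]
 [ 0.4278 -0.3235  0.05  ]
 [ 0.4524 -0.3318  0.05  ]
 [ 0.4489 -0.3426  0.05  ]] [ 0.43827719 -0.33283266  0.05      ]
[[ 0.4343 -0.3874  0.003 ]
 [ 0.4672 -0.2862  0.003 ]
 [ 0.6178 -0.337   0.003 ]
 [ 0.5846 -0.4363  0.003 ]] [ 0.52597397 -0.36174202  0.003     ] [0.10637635 0.15891877 0.10467631]
yaw -0.31512470725543973 left/right edges [np.float64(-0.3254084336525488), np.float64(-0.31468830386523616)]
```

Request:
play_rows([
  {"dx":2,"dy":0,"dz":-0.2,"turn":-0.04},
  {"dx":5,"dy":0,"dz":-0.2,"turn":-0.04},
  {"dx":8,"dy":0,"dz":-0.2,"turn":-0.04},
  {"dx":11,"dy":0,"dz":-0.2,"turn":-0.04},
  {"dx":13,"dy":0,"dz":-0.2,"turn":-0.04},
  {"dx":14.5,"dy":0,"dz":-0.2,"turn":-0.04},
  {"dx":15,"dy":0,"dz":-0.2,"turn":-0.04},
  {"dx":15,"dy":0,"dz":-0.2,"turn":-0.04},
  {"dx":15,"dy":0,"dz":-0.2,"turn":-0.04},
])

```text
clock: 2.77
eef_pos: [0.4353, -0.3323, 0.021]
eef_rot: [[-0.001, 0.313, 0.95], [0.001, 0.95, -0.313], [-1.0, 0.001, -0.001]]
force: [0.5, -0.1, 1.1]
gripper_width: 0.0856
```

```bash
python3 w.py w3
```

```text
2.7667 [ 0.43525462 -0.33232965  0.02100875] [[-0.0007, 0.3126, 0.9499], [0.0011, 0.9499, -0.3126], [-1.0, 0.0008, -0.001]] [-0.652  0.252 -0.358  0.962  0.    -0.334] [ 0.49 -0.09  1.08]
```

View pics/w3.png

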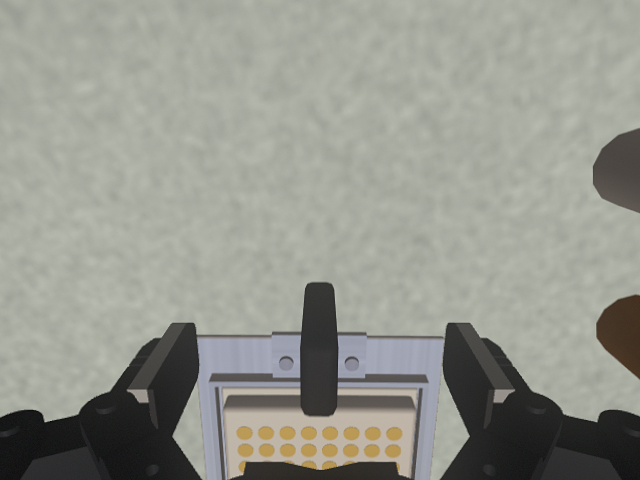

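The grip at x≈319 is midway between the pads and the tray is square to the tool. Closing the fingers now.

Request:
play_rows([
  {"dx":0,"dy":0,"dz":0,"turn":0},
  {"dx":0,"dy":0,"dz":0,"turn":0},
  {"dx":0,"dy":0,"dz":0,"turn":0},
  {"dx":0,"dy":0,"dz":0,"turn":0},
  {"dx":0,"dy":0,"dz":0,"turn":0},
  {"dx":0,"dy":0,"dz":0,"turn":0},
  {"dx":0,"dy":0,"dz":0,"turn":0},
  {"dx":0,"dy":0,"dz":0,"turn":0},
  {"dx":0,"dy":0,"dz":0,"turn":0},
  {"dx":0,"dy":0,"dz":0,"turn":0},
], hand=0, newtons=90)

```text
clock: 3.65
eef_pos: [0.4358, -0.3328, 0.0219]
eef_rot: [[0.001, 0.312, 0.95], [-0.0, 0.95, -0.312], [-1.0, 0.0, 0.001]]
force: [-1.6, 0.1, 5.7]
gripper_width: 0.0106
```

Request:
play_rows([
  {"dx":-0.2,"dy":0,"dz":0,"turn":0},
  {"dx":-0.5,"dy":0,"dz":0,"turn":0},
  {"dx":-1,"dy":0,"dz":0,"turn":0},
  {"dx":-1.7,"dy":0,"dz":0,"turn":0},
  {"dx":-2.4,"dy":0,"dz":0,"turn":0},
  {"dx":-3.0,"dy":0,"dz":0,"turn":0},
  {"dx":-3.5,"dy":0,"dz":0,"turn":0},
  {"dx":-3.8,"dy":0,"dz":0,"turn":0},
  {"dx":-4,"dy":0,"dz":0,"turn":0},
  {"dx":-4,"dy":0,"dz":0,"turn":0},
])

```text
clock: 4.48
eef_pos: [0.436, -0.3329, 0.0625]
eef_rot: [[0.001, 0.312, 0.95], [-0.001, 0.95, -0.312], [-1.0, -0.0, 0.001]]
force: [-0.3, -0.2, -3.0]
gripper_width: 0.0105
```

```bash
python3 w.py w4
python3 - <<'E'
from h import *
c=capture("side");crop(c["color"],220,300,420,460,4,"pics/s4.png")
E
```

```text
4.4833 [ 0.43597764 -0.33294986  0.06246325] [[0.0011, 0.3123, 0.95], [-0.0006, 0.95, -0.3123], [-1.0, -0.0002, 0.0013]] [-0.652  0.222 -0.299  1.048  0.    -0.335] [-0.28 -0.21 -3.03]
```

View pics/s4.png

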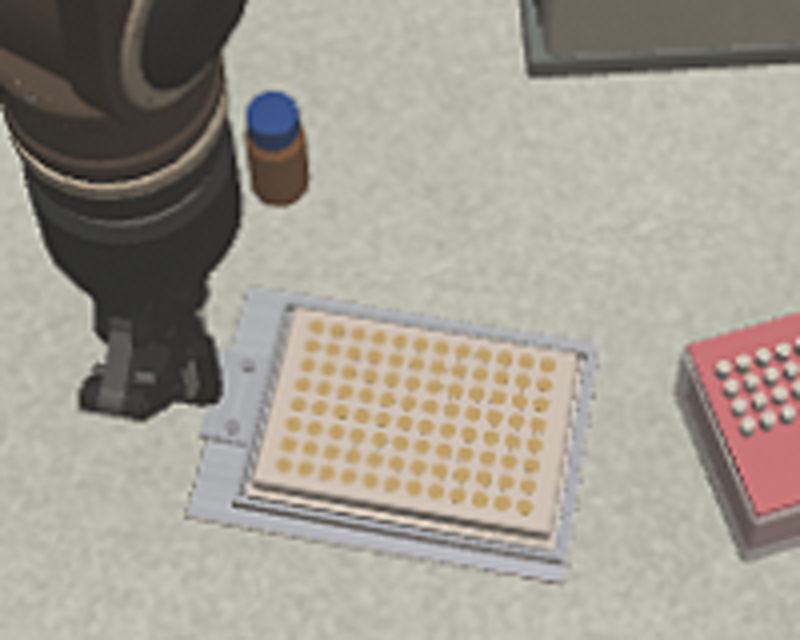

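View pics/w4.png

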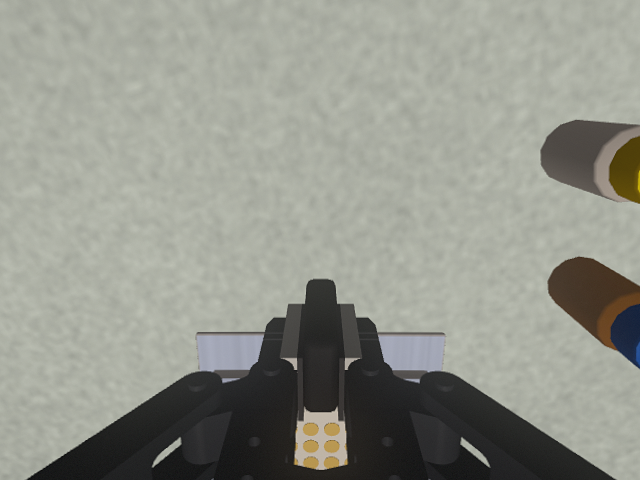

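```bash
cat > pnp.py <<'E'
from h import *
def tilt(c,uv,s=None):
    O=np.array([[-.078,.054,.003],[.078,.054,.003],[.078,-.054,.003],[-.078,-.054,.003]])
    ok,r,t=cv2.solvePnP(O,np.array(uv,float),K(c),c["dist"],flags=cv2.SOLVEPNP_IPPE)
    R=pose(c,s)[:3,:3]@cv2.Rodrigues(r)[0]; p=pose(c,s)[:3,:3]@t.ravel()+pose(c,s)[:3,3]
    print("pos",p.round(4),"xaxis",R[:,0].round(3),"zaxis",R[:,2].round(3))
E
python3 - <<'E'
from pnp import *
c=capture("side")
tilt(c,np.array([(247,290),(597,347),(563,582),(187,517)])/4+[220,300])
c["color"]=None
m=np.array([(222,62),(638,135),(600,420),(147,340)])/5+[240,370];tilt(c,m)
E
```

```text
pos [ 0.5259 -0.3613  0.0369] xaxis [ 0.981 -0.171  0.091] zaxis [ 0.181  0.643 -0.744]
pos [ 0.5268 -0.3581 -0.01  ] xaxis [ 0.983 -0.168  0.078] zaxis [ 0.169  0.646 -0.745]
```

```bash
cat > pnp.py <<'E'
from h import *
from scipy.optimize import least_squares
from scipy.spatial.transform import Rotation as Ro
O=np.array([[-.078,.054,.003],[.078,.054,.003],[.078,-.054,.003],[-.078,-.054,.003]])
def tilt(c,uv,x0):
    f=lambda p:(proj(c,Ro.from_euler("ZYX",p[3:]).apply(O)+p[:3])-uv).ravel()
    o=least_squares(f,x0,x_scale=[.01]*3+[.05]*3);print(o.x.round(4),o.fun.round(2))
    g=lambda p:f(np.r_[p,0,0]);o=least_squares(g,x0[:4],x_scale=[.01]*3+[.05]);print(" level",o.x.round(4),o.fun.round(2))
E
python3 - <<'E'
from pnp import *
c=capture("side")
tilt(c,np.array([(247,290),(597,347),(563,582),(187,517)])/4+[220,300],[.52,-.36,.04,-.32,0,0])
m=np.array([(222,62),(638,135),(600,420),(147,340)])/5+[240,370];tilt(c,m,[.52,-.36,.0,-.32,0,0])
E
```

```text
[ 0.5258 -0.3614  0.0307 -0.3162  0.0044 -0.038 ] [ 0.04  0.09 -0.08 -0.1   0.06  0.11 -0.02 -0.1 ]
 level [ 0.526  -0.3596  0.0268 -0.3185] [ 0.21 -0.28 -0.18 -0.52 -0.31  0.46  0.29  0.3 ]
[ 0.5267 -0.3586 -0.0151 -0.3169  0.0185 -0.0298] [-0.43  0.21  0.33 -0.12 -0.23  0.16  0.33 -0.25]
 level [ 0.5267 -0.3576 -0.0175 -0.3225] [-0.18  0.08  0.4  -0.55 -0.64  0.34  0.44  0.11]
```

Request:
play_rows([
  {"dx":-0.7,"dy":0,"dz":0,"turn":0},
  {"dx":-2,"dy":0,"dz":0,"turn":0},
  {"dx":-3.6,"dy":0.3,"dz":0,"turn":0},
  {"dx":-5.2,"dy":1.2,"dz":-0.3,"turn":0},
  {"dx":-6.4,"dy":2.6,"dz":-1,"turn":0},
  {"dx":-7,"dy":4.3,"dz":-1.8,"turn":-0.02},
  {"dx":-7.2,"dy":6.2,"dz":-2.6,"turn":-0.04},
  {"dx":-7.2,"dy":8.2,"dz":-3.4,"turn":-0.06},
  {"dx":-7.2,"dy":10.2,"dz":-4.3,"turn":-0.08},
  {"dx":-7.2,"dy":12.2,"dz":-5.3,"turn":-0.1},
])

```text
clock: 5.52
eef_pos: [0.4232, -0.1993, 0.1341]
eef_rot: [[0.001, 0.215, 0.977], [0.0, 0.977, -0.215], [-1.0, 0.0, 0.0]]
force: [0.6, -0.3, -3.1]
gripper_width: 0.0104
```

Request:
play_rows([
  {"dx":0,"dy":2.2,"dz":-0.8,"turn":-0.02},
  {"dx":0,"dy":4.6,"dz":-1.6,"turn":-0.04},
  {"dx":0,"dy":7.2,"dz":-2.5,"turn":-0.06},
  {"dx":0,"dy":10,"dz":-3.4,"turn":-0.08},
  {"dx":0,"dy":12.8,"dz":-4.3,"turn":-0.095},
  {"dx":0,"dy":15.4,"dz":-5.2,"turn":-0.11},
  {"dx":0,"dy":17.6,"dz":-6,"turn":-0.12},
  {"dx":0,"dy":19.2,"dz":-6.5,"turn":-0.13},
  {"dx":0,"dy":20.1,"dz":-6.8,"turn":-0.132},
  {"dx":0,"dy":20.3,"dz":-6.8,"turn":-0.132},
])

```text
clock: 6.35
eef_pos: [0.4003, 0.0148, 0.1345]
eef_rot: [[0.001, 0.083, 0.997], [0.001, 0.997, -0.083], [-1.0, 0.001, 0.001]]
force: [0.8, -0.7, -3.1]
gripper_width: 0.0107
```

```bash
python3 w.py w5
python3 - <<'E'
from h import *
c=capture("side");cv2.imwrite("pics/s5.png",c["color"][:,:,::-1]);np.save("s5.npy",c,allow_pickle=True)
c=capture("top");cv2.imwrite("pics/t5.png",c["color"][:,:,::-1])
crop(c["color"],240,120,420,300,4,"pics/t5c.png")
E
```

```text
6.35 [0.40027279 0.01476    0.13446198] [[0.0008, 0.0826, 0.9966], [0.0005, 0.9966, -0.0826], [-1.0, 0.0006, 0.0008]] [ 0.036 -0.091 -0.474  1.187  0.     0.119] [ 0.76 -0.74 -3.05]
```

View pics/s5.png

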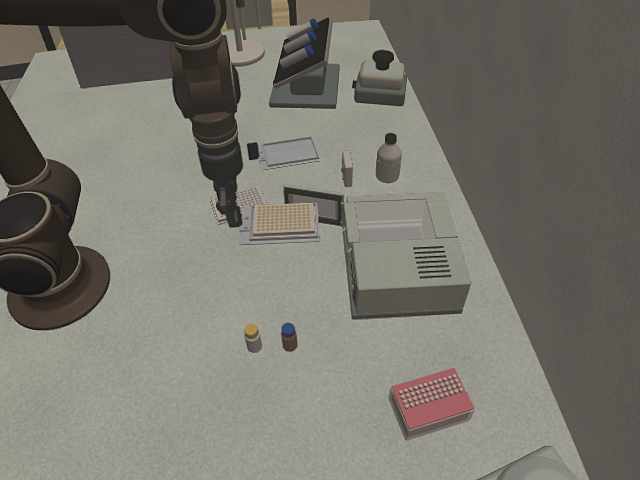

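View pics/w5.png

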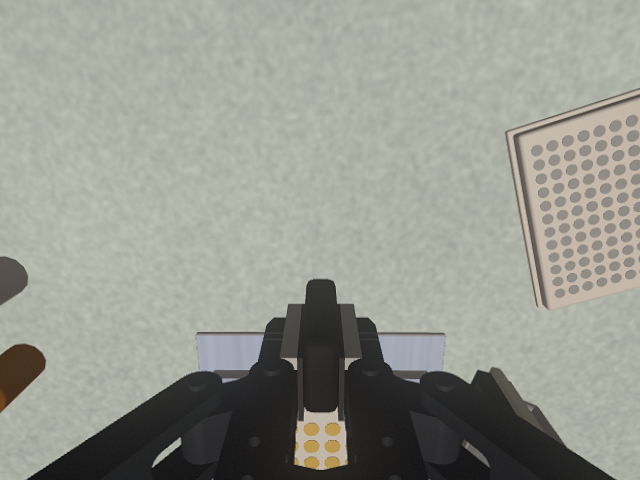

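View pics/t5c.png

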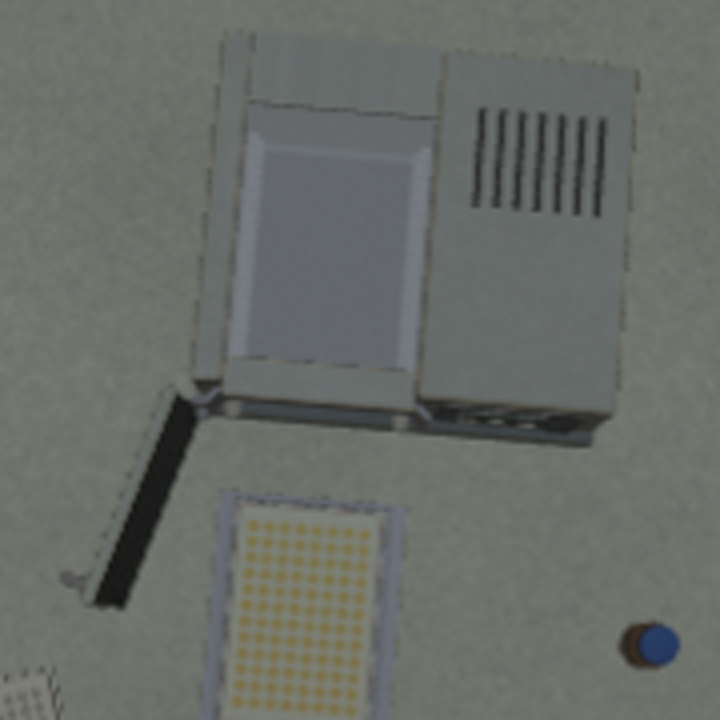

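Run:
```python
from h import *
c=capture("top");T=lambda L:np.array(L,float)/4+[240,120]
def inc(P,o=(.7362,-.065),a=-.0848):
    R=np.array([[np.cos(a),-np.sin(a)],[np.sin(a),np.cos(a)]]);return (P[:,:2]-o)@R
print("roof corners BL BR FR FL",inc(onz(c,T([(223,30),(637,72),(613,413),(193,381)]),.11)).round(4).tolist())
print("panel lines",inc(onz(c,T([(225,395),(418,402),(442,52),(250,32)]),.11)).round(4).tolist())
print("runner L out/in, R in/out",inc(onz(c,T([(229,356),(246,357),(400,370),(418,371),(263,150),(415,162)]),.035)).round(4).tolist())
print("plinth", inc(onz(c,T([(205,413),(592,445)]),.0)).round(4).tolist(),inc(onz(c,T([(205,413),(592,445)]),.012)).round(4).tolist())
p=onz(c,T([(222,492),(403,508)]),.117);print("tray lead",p.round(4),inc(p).round(4))
```

```text
roof corners BL BR FR FL [[0.1049, 0.1262], [0.102, -0.1224], [-0.1049, -0.121], [-0.1073, 0.1242]]
panel lines [[-0.1139, 0.105], [-0.1083, -0.007], [0.1032, -0.005], [0.1051, 0.1101]]
runner L out/in, R in/out [[-0.0787, 0.1086], [-0.0784, 0.098], [-0.0783, 0.0016], [-0.0779, -0.0097], [0.0547, 0.0991], [0.0556, 0.0026]]
plinth [[-0.1111, 0.1224], [-0.1104, -0.1272]] [[-0.1127, 0.1216], [-0.1119, -0.1253]]
tray lead [[ 0.5745  0.0504  0.117 ]
 [ 0.5653 -0.0533  0.117 ]] [[-0.1709  0.1013]
 [-0.1712 -0.0028]]
```

Run:
```python
from h import *
c=cv2.imread("pics/s5.png")[:,:,::-1];crop(c,220,180,420,320,4,"pics/s5c.png")
```

```text
(no output)
```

View pics/s5c.png

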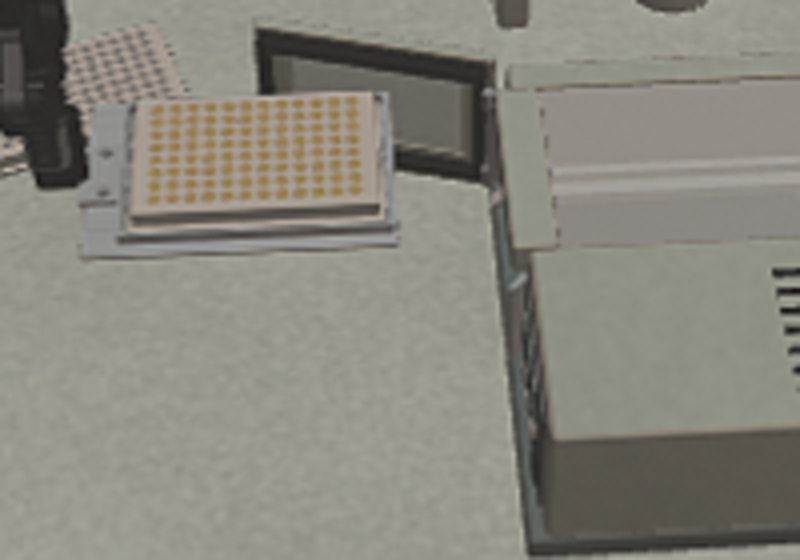

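Request:
play_rows([
  {"dx":0.6,"dy":0,"dz":0,"turn":0},
  {"dx":1.6,"dy":0,"dz":0,"turn":0},
  {"dx":2.8,"dy":0,"dz":0,"turn":0},
  {"dx":4.2,"dy":0,"dz":0,"turn":0},
  {"dx":5.5,"dy":0,"dz":0.5,"turn":0},
  {"dx":6.6,"dy":0,"dz":1.3,"turn":0},
  {"dx":7.3,"dy":0,"dz":2.3,"turn":0},
  {"dx":7.55,"dy":0,"dz":3.3,"turn":0},
  {"dx":7.55,"dy":0,"dz":4,"turn":0},
  {"dx":7.55,"dy":0,"dz":4,"turn":0},
])

```text
clock: 7.38
eef_pos: [0.4426, 0.0091, 0.0589]
eef_rot: [[0.002, 0.086, 0.996], [-0.0, 0.996, -0.086], [-1.0, -0.0, 0.002]]
force: [0.4, -0.4, -3.2]
gripper_width: 0.0106
```

Run:
```python
from h import *
c=capture("side");crop(c["color"],220,180,420,320,4,"pics/s6.png")
```

```text
(no output)
```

View pics/s6.png

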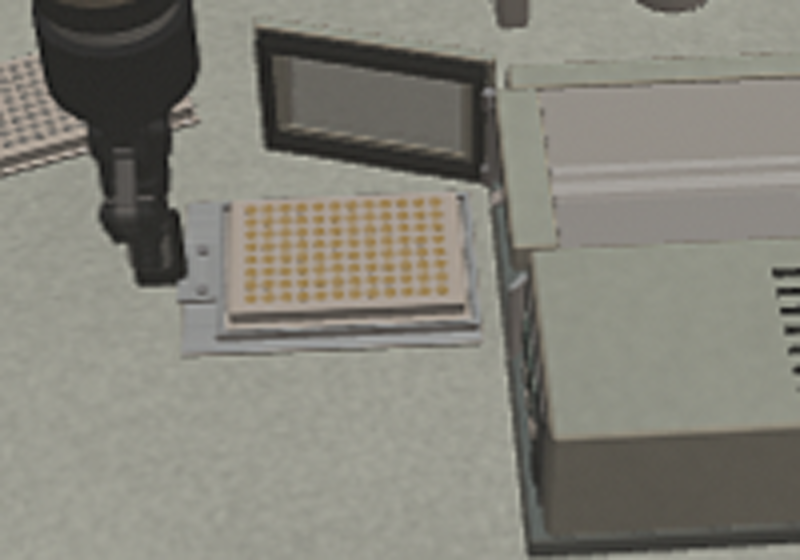

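Run:
```python
from pnp import *
c=capture("side")
tilt(c,np.array([(192,204),(472,193),(480,345),(182,357)])/4+[220,180],[.53,.0,.04,-.085,0,0])
c=capture("top");crop(c["color"],270,180,370,300,6,"pics/t6.png")
```

```text
[ 0.5383  0.0072  0.0233 -0.1156 -0.0238  0.018 ] [ 0.01  0.05 -0.02 -0.05  0.02  0.05 -0.01 -0.05]
 level [ 0.5382  0.0054  0.0253 -0.1039] [-0.36  0.04 -0.18  0.49  0.44  0.02  0.07 -0.52]
```

View pics/t6.png

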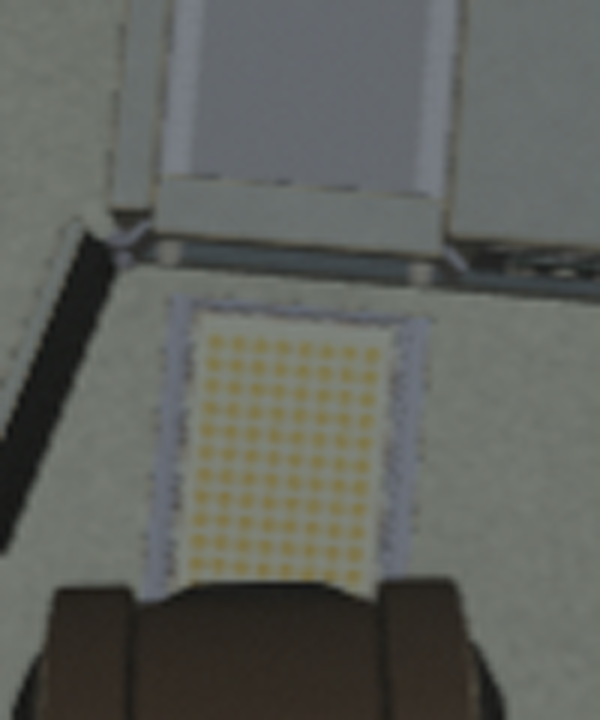

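Run:
```python
from h import *
c=capture("top");T=lambda L:np.array(L,float)/6+[270,180]
def inc(P,o=(.7362,-.065),a=-.0848):
    R=np.array([[np.cos(a),-np.sin(a)],[np.sin(a),np.cos(a)]]);return (P[:,:2]-o)@R
print("lead",inc(onz(c,T([(172,297),(430,320)]),.0405)).round(4).tolist())
print("sides",inc(onz(c,T([(145,590),(408,578)]),.0405)).round(4).tolist())
print("blobs",inc(onz(c,T([(158,252),(182,252),(408,272),(434,272)]),.035)).round(4).tolist())
print("cheeks",inc(onz(c,T([(125,262),(152,222),(447,250),(466,270)]),.06)).round(4).tolist())
print("runners",inc(onz(c,T([(165,172),(190,175),(415,190),(444,195),(178,2),(204,2),(430,2),(457,2)]),.035)).round(4).tolist())
```

```text
lead [[-0.1303, 0.1002], [-0.1307, -0.0064]]
sides [[-0.2509, 0.1005], [-0.2371, -0.0058]]
blobs [[-0.1115, 0.1079], [-0.1106, 0.098], [-0.1109, 0.004], [-0.11, -0.0068]]
cheeks [[-0.12, 0.1196], [-0.1028, 0.1102], [-0.1039, -0.01], [-0.1114, -0.0183]]
runners [[-0.0778, 0.108], [-0.0782, 0.0976], [-0.0763, 0.0038], [-0.0774, -0.0084], [-0.0055, 0.1091], [-0.0045, 0.0983], [0.0039, 0.0038], [0.0049, -0.0075]]
```

Request:
play_rows([
  {"dx":0,"dy":0.2,"dz":0.2,"turn":0},
  {"dx":0,"dy":0.3,"dz":0.5,"turn":0},
  {"dx":0,"dy":0.3,"dz":1.0,"turn":0},
  {"dx":0,"dy":0.3,"dz":1.6,"turn":0},
  {"dx":0,"dy":0.3,"dz":2.2,"turn":0},
  {"dx":0,"dy":0.3,"dz":2.8,"turn":0},
  {"dx":0,"dy":0.3,"dz":3.4,"turn":0},
  {"dx":0,"dy":0.3,"dz":4.0,"turn":0},
  {"dx":0,"dy":0.3,"dz":4.5,"turn":0},
  {"dx":0,"dy":0.3,"dz":4.5,"turn":0},
])

```text
clock: 8.42
eef_pos: [0.4869, 0.0085, 0.0591]
eef_rot: [[0.001, 0.086, 0.996], [-0.0, 0.996, -0.086], [-1.0, -0.0, 0.001]]
force: [0.9, 0.2, -3.6]
gripper_width: 0.0106
```

Run:
```python
from h import *
print(sensors.observe()["force"])
c=capture("side");crop(c["color"],260,170,460,310,4,"pics/s7.png")
c=capture("top");crop(c["color"],270,160,370,280,6,"pics/t7.png")
```

```text
[ 0.88541491  0.19730647 -3.63411082]
```

View pics/s7.png

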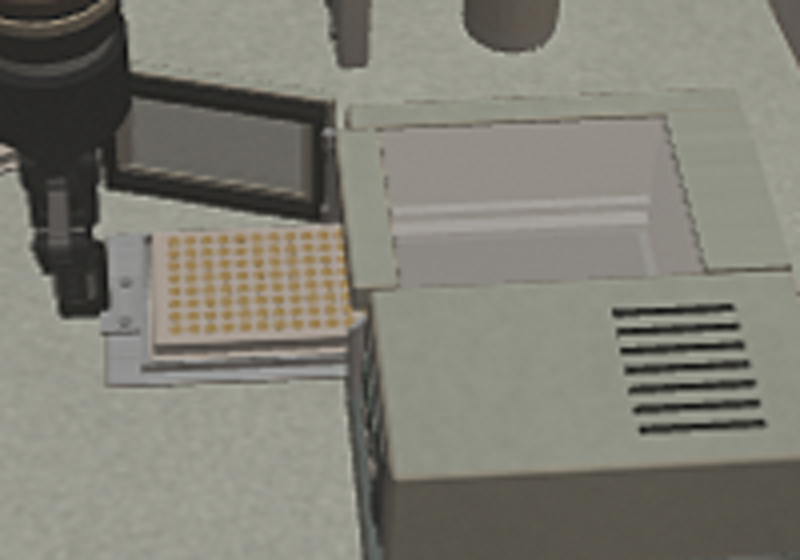

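View pics/t7.png

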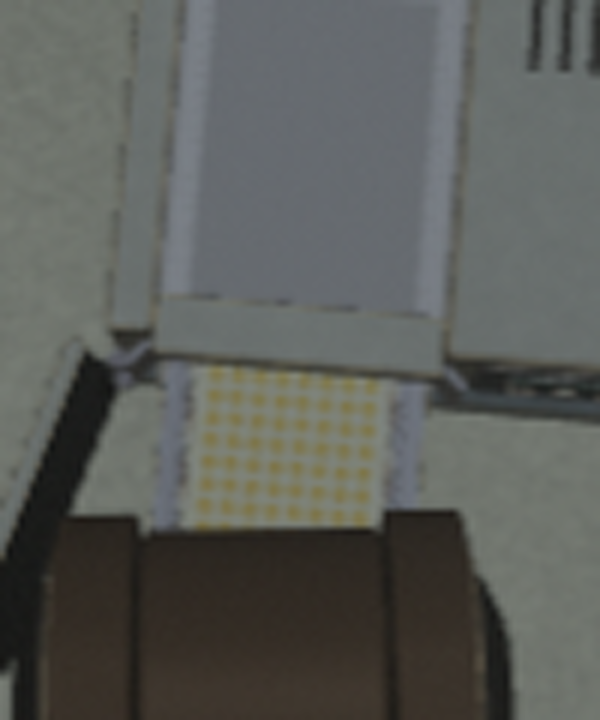

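Request:
play_rows([
  {"dx":0.1,"dy":0,"dz":0.3,"turn":0},
  {"dx":0.1,"dy":0,"dz":0.8,"turn":0},
  {"dx":0.1,"dy":0,"dz":1.4,"turn":0},
  {"dx":0.1,"dy":0,"dz":2.0,"turn":0},
  {"dx":0.1,"dy":0,"dz":2.6,"turn":0},
  {"dx":0.1,"dy":0,"dz":3.2,"turn":0},
  {"dx":0.1,"dy":0,"dz":3.8,"turn":0},
  {"dx":0.1,"dy":0,"dz":4.4,"turn":0},
  {"dx":0.1,"dy":0,"dz":5.0,"turn":0},
  {"dx":0.1,"dy":0,"dz":5.0,"turn":0},
])

```text
clock: 9.35
eef_pos: [0.5369, 0.0041, 0.0579]
eef_rot: [[0.001, 0.086, 0.996], [-0.0, 0.996, -0.086], [-1.0, -0.0, 0.001]]
force: [0.6, 1.1, -3.6]
gripper_width: 0.011
```

Run:
```python
from h import *
print(sensors.observe()["force"])
c=capture("side");crop(c["color"],260,170,460,310,4,"pics/s8.png")
c=capture("top");crop(c["color"],270,130,370,250,6,"pics/t8.png")
```

```text
[ 0.60372341  1.11226006 -3.60286862]
```

View pics/s8.png

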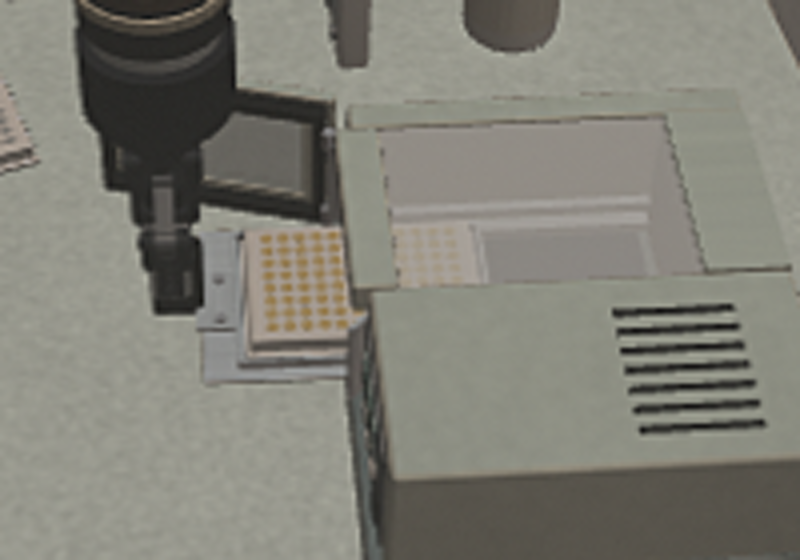

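View pics/t8.png

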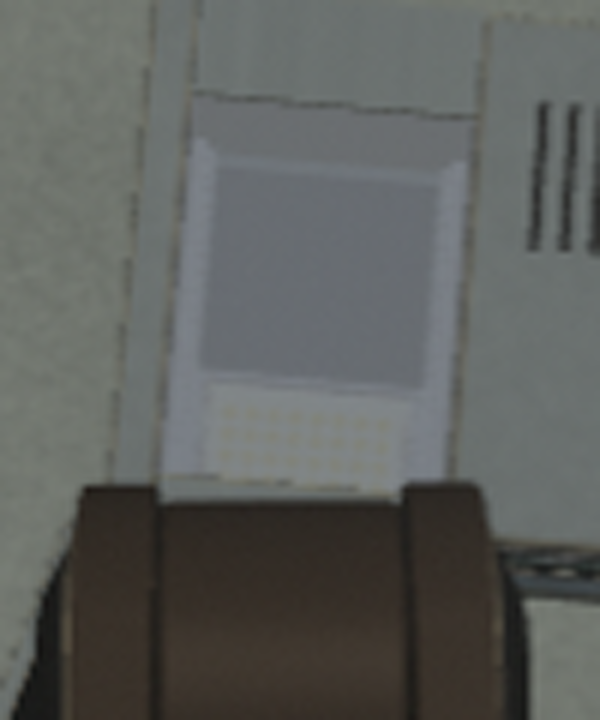

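Request:
play_rows([
  {"dx":0,"dy":0,"dz":0.3,"turn":0},
  {"dx":0,"dy":0,"dz":1.0,"turn":0},
  {"dx":0,"dy":0,"dz":1.8,"turn":0},
  {"dx":0,"dy":0,"dz":2.7,"turn":0},
  {"dx":0,"dy":0,"dz":3.6,"turn":0},
  {"dx":0,"dy":0,"dz":4.5,"turn":0},
  {"dx":0,"dy":0,"dz":5.3,"turn":0},
  {"dx":0,"dy":0,"dz":6.1,"turn":0},
  {"dx":0,"dy":0,"dz":6.6,"turn":0},
  {"dx":0,"dy":0,"dz":6.8,"turn":0},
])

```text
clock: 10.28
eef_pos: [0.6043, -0.0017, 0.0576]
eef_rot: [[-0.0, 0.086, 0.996], [-0.0, 0.996, -0.086], [-1.0, -0.0, -0.0]]
force: [0.4, -0.0, -3.1]
gripper_width: 0.0109
```

```bash
python3 - <<'E'
from h import *
print(sensors.observe()["force"])
c=capture("side");crop(c["color"],260,170,460,310,4,"pics/s9.png")
E
python3 w.py w9
```

```text
[ 0.4464053  -0.01206496 -3.07458494]
10.3333 [ 0.6041531  -0.00173342  0.05758446] [[-0.0, 0.086, 0.9963], [-0.0002, 0.9963, -0.086], [-1.0, -0.0002, 0.0]] [-0.003  0.325 -0.173  1.072 -0.     0.083] [ 0.46 -0.63 -3.05]
```

View pics/s9.png

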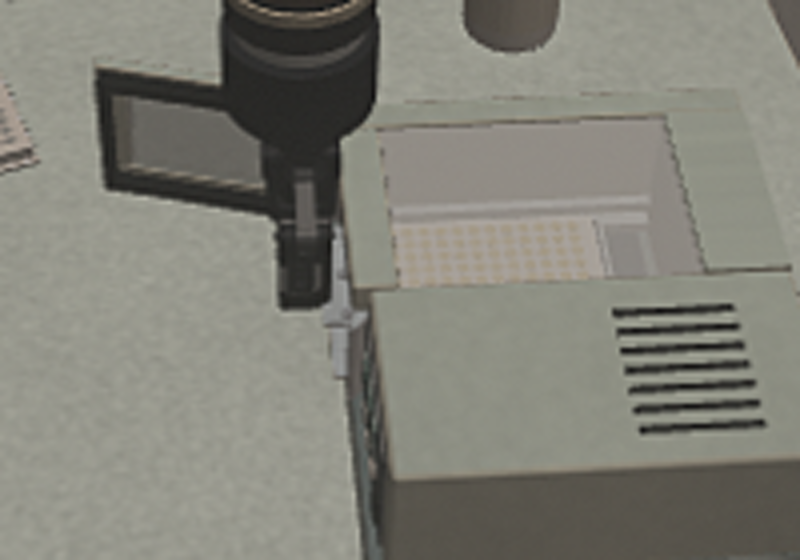

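View pics/w9.png

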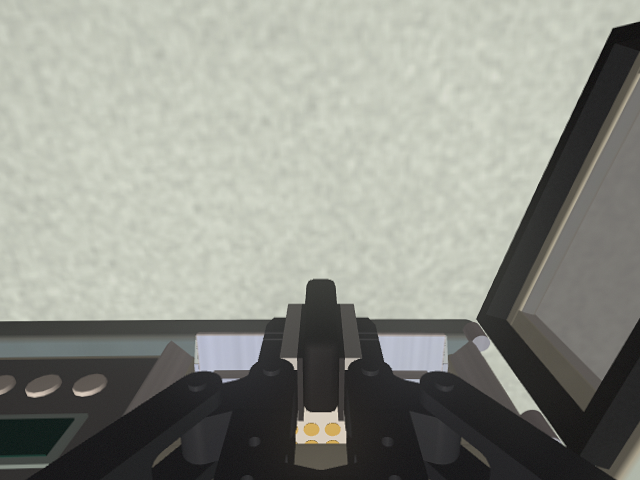

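Request:
play_rows([
  {"dx":0.05,"dy":0,"dz":0,"turn":0},
  {"dx":0.1,"dy":0,"dz":0,"turn":0},
  {"dx":0.15,"dy":0,"dz":0,"turn":0},
  {"dx":0.15,"dy":0,"dz":0,"turn":0},
])

```text
clock: 10.72
eef_pos: [0.6035, -0.0017, 0.057]
eef_rot: [[0.0, 0.086, 0.996], [-0.0, 0.996, -0.086], [-1.0, -0.0, 0.0]]
force: [-2.9, -0.3, 4.4]
gripper_width: 0.0104
```

Request:
play_rows([
  {"dx":0,"dy":0,"dz":0,"turn":0},
  {"dx":0,"dy":0,"dz":0,"turn":0},
  {"dx":0,"dy":0,"dz":0,"turn":0},
  {"dx":0,"dy":0,"dz":0,"turn":0},
  {"dx":0,"dy":0,"dz":-0.2,"turn":0},
  {"dx":0,"dy":0,"dz":-1,"turn":0},
  {"dx":0,"dy":0,"dz":-2.5,"turn":0},
  {"dx":0,"dy":0,"dz":-4.2,"turn":0},
  {"dx":0,"dy":0,"dz":-5,"turn":0},
  {"dx":0,"dy":0,"dz":-5,"turn":0},
], hand=0.45)

```text
clock: 11.55
eef_pos: [0.5517, 0.0028, 0.057]
eef_rot: [[-0.001, 0.086, 0.996], [-0.0, 0.996, -0.086], [-1.0, -0.0, -0.001]]
force: [-0.7, 0.3, 0.6]
gripper_width: 0.0387
```

```bash
python3 w.py w10
```

```text
11.55 [0.55166619 0.00275732 0.05695979] [[-0.0007, 0.0858, 0.9963], [-0.0002, 0.9963, -0.0858], [-1.0, -0.0002, -0.0007]] [ 0.005  0.233 -0.299  1.04  -0.     0.091] [-0.74  0.28  0.57]
```

View pics/w10.png

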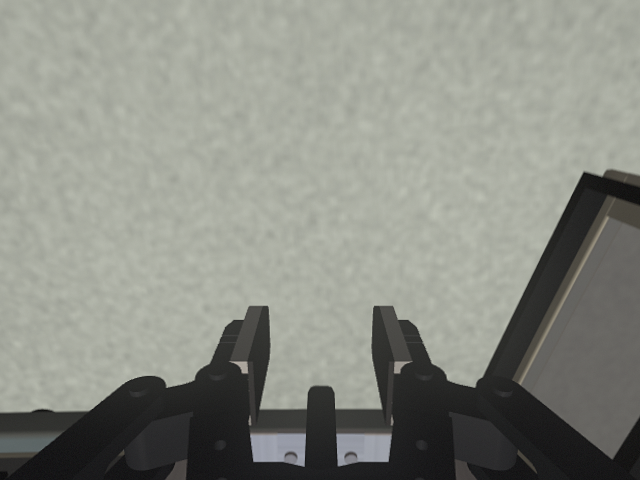

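Request:
play_rows([
  {"dx":0.4,"dy":0,"dz":0,"turn":0},
  {"dx":0.8,"dy":0,"dz":0,"turn":0},
  {"dx":0.8,"dy":0,"dz":0,"turn":0},
  {"dx":0.8,"dy":0,"dz":0,"turn":0},
  {"dx":0.8,"dy":0,"dz":0.5,"turn":0},
  {"dx":0.8,"dy":0,"dz":1.2,"turn":0},
  {"dx":0.8,"dy":0,"dz":1.9,"turn":0},
  {"dx":0.8,"dy":0,"dz":2.4,"turn":0},
  {"dx":0.8,"dy":0,"dz":2.8,"turn":0},
  {"dx":0.8,"dy":0,"dz":3.2,"turn":0},
], hand=0, newtons=60)

```text
clock: 12.43
eef_pos: [0.585, -0.0001, 0.0491]
eef_rot: [[-0.0, 0.086, 0.996], [-0.0, 0.996, -0.086], [-1.0, -0.0, -0.0]]
force: [-4.1, 0.8, 2.2]
gripper_width: 0.0002
```

```bash
python3 w.py w11
```

```text
12.4333 [ 5.84983532e-01 -7.55980360e-05  4.90754328e-02] [[-0.0005, 0.0859, 0.9963], [-0.0001, 0.9963, -0.0859], [-1.0, -0.0001, -0.0005]] [-0.     0.297 -0.232  1.042 -0.     0.086] [-4.07  0.79  2.21]
```

View pics/w11.png

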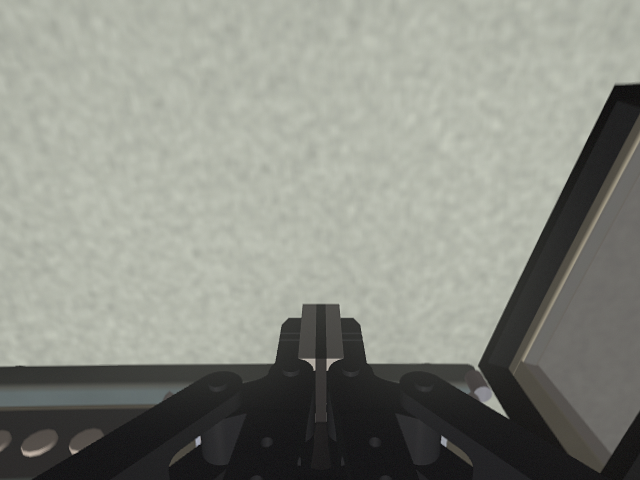

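Request:
play_rows([
  {"dx":0,"dy":0,"dz":0.3,"turn":0},
  {"dx":0,"dy":0,"dz":0.6,"turn":0},
  {"dx":0,"dy":0,"dz":0.9,"turn":0},
  {"dx":0,"dy":0,"dz":1.2,"turn":0},
  {"dx":0,"dy":0,"dz":1.5,"turn":0},
  {"dx":0,"dy":0,"dz":1.8,"turn":0},
  {"dx":0,"dy":0,"dz":2.1,"turn":0},
  {"dx":0,"dy":0,"dz":2.4,"turn":0},
  {"dx":0,"dy":0,"dz":2.6,"turn":0},
  {"dx":0,"dy":0,"dz":2.6,"turn":0},
])

```text
clock: 13.32
eef_pos: [0.6093, -0.0023, 0.0489]
eef_rot: [[-0.004, 0.086, 0.996], [0.0, 0.996, -0.086], [-1.0, -0.0, -0.004]]
force: [-9.8, -0.0, 4.7]
gripper_width: -0.0001
```

Run:
```python
from h import *
print(sensors.observe()["force"])
c=capture("side");crop(c["color"],300,170,460,290,5,"pics/s12.png")
c=capture("top");crop(c["color"],270,110,370,230,6,"pics/t12.png")
```

```text
[-9.76772529 -0.03079997  4.73923093]
```

View pics/s12.png

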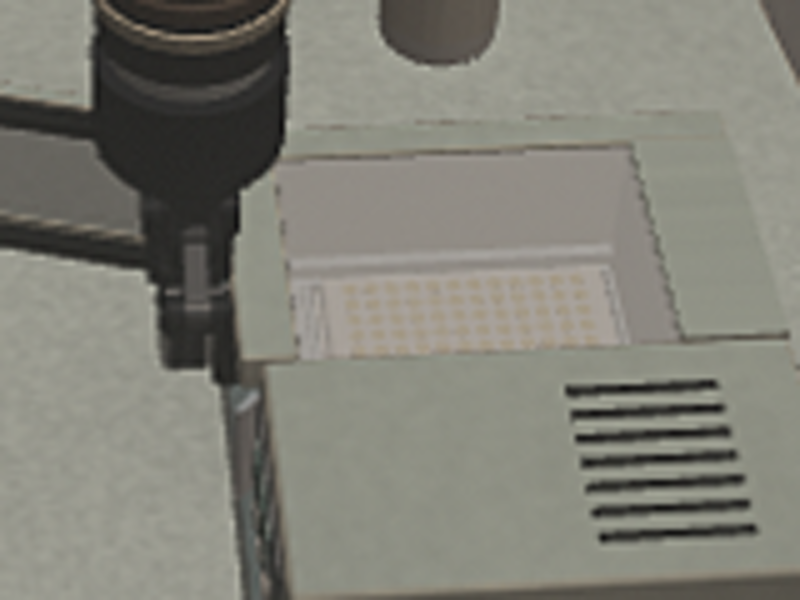

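View pics/t12.png

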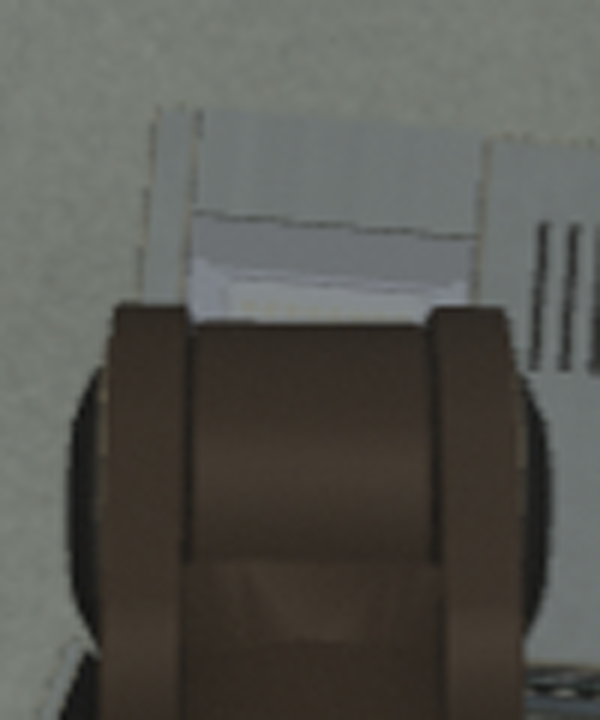

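Request:
play_rows([
  {"dx":0,"dy":0,"dz":0.3,"turn":0},
  {"dx":0,"dy":0,"dz":0.4,"turn":0},
  {"dx":0,"dy":0,"dz":0.4,"turn":0},
])

```text
clock: 13.67
eef_pos: [0.6091, -0.0023, 0.0489]
eef_rot: [[-0.012, 0.086, 0.996], [0.001, 0.996, -0.086], [-1.0, -0.0, -0.012]]
force: [-17.1, 1.1, 11.7]
gripper_width: 0.0001
```

Request:
play_rows([
  {"dx":0,"dy":0,"dz":-1,"turn":0},
  {"dx":0,"dy":0,"dz":-3,"turn":0},
  {"dx":0,"dy":0,"dz":-6,"turn":0},
  {"dx":0,"dy":0,"dz":-9,"turn":0},
  {"dx":0,"dy":0,"dz":-12,"turn":0},
  {"dx":-3,"dy":0,"dz":-14,"turn":0},
  {"dx":-6,"dy":0,"dz":-14,"turn":0},
  {"dx":-8,"dy":0,"dz":-14,"turn":0},
  {"dx":-8,"dy":0,"dz":-14,"turn":0},
])

```text
clock: 14.42
eef_pos: [0.4735, 0.0097, 0.1357]
eef_rot: [[-0.003, 0.086, 0.996], [0.001, 0.996, -0.086], [-1.0, 0.001, -0.003]]
force: [0.2, -0.6, 1.0]
gripper_width: -0.0
```

```bash
python3 - <<'E'
from h import *
c=capture("side");crop(c["color"],300,170,460,290,5,"pics/s13.png")
c=capture("top");crop(c["color"],270,110,370,230,6,"pics/t13.png")
E
python3 w.py w13
```

```text
14.5167 [0.4718421  0.00965633 0.13171262] [[-0.0083, 0.0856, 0.9963], [0.0007, 0.9963, -0.0856], [-1.0, 0.0, -0.0083]] [ 2.000e-02  5.300e-02 -3.390e-01  1.187e+00  1.000e-03  1.060e-01] [-0.76 -0.11 -0.54]
```

View pics/s13.png

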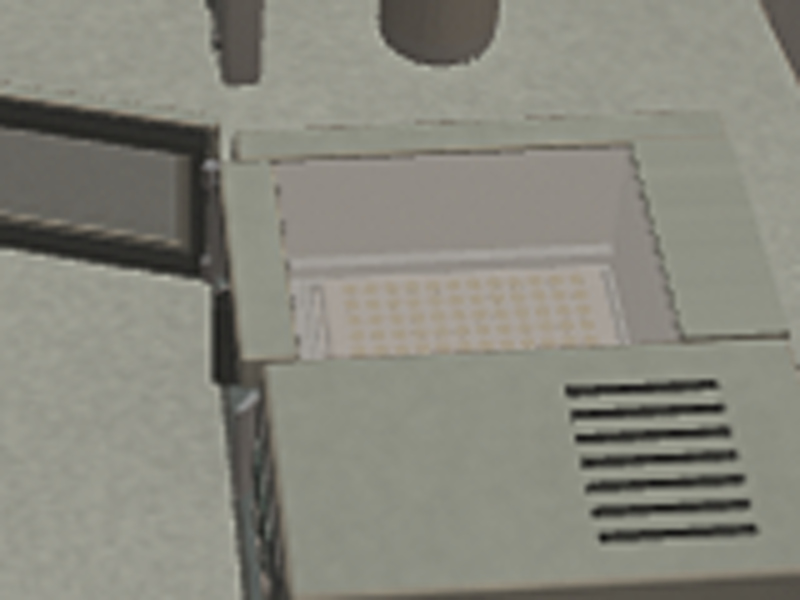

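View pics/t13.png

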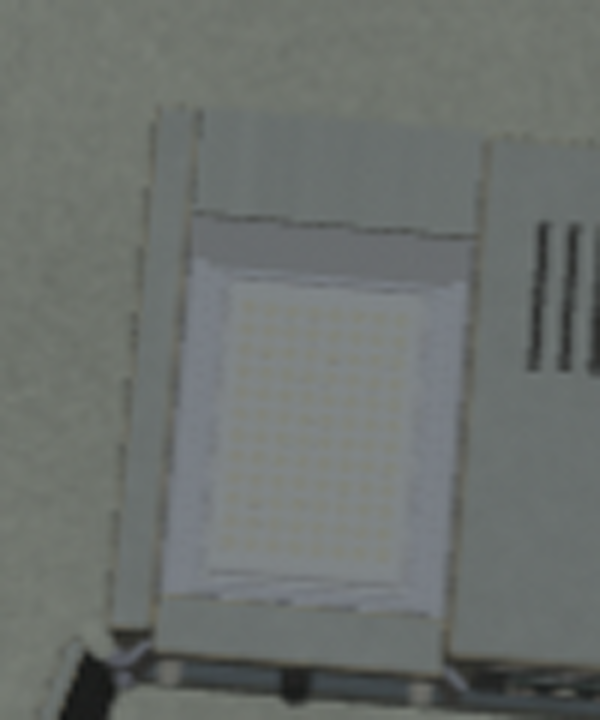

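View pics/w13.png

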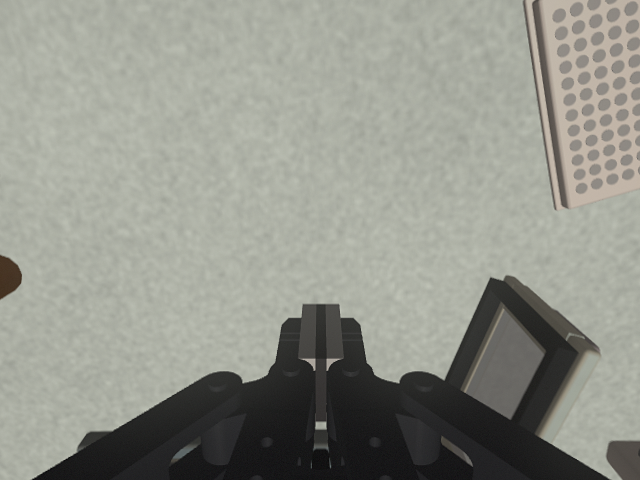

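Run:
```python
from h import *
c=capture("top");T=lambda L:np.array(L,float)/6+[270,110]
def inc(P,o=(.7362,-.065),a=-.0848):
    R=np.array([[np.cos(a),-np.sin(a)],[np.sin(a),np.cos(a)]]);return (P[:,:2]-o)@R
print("plate LL LR FR FL",inc(onz(c,T([(236,280),(425,294),(400,585),(208,570)]),.0524)).round(4).tolist())
print("grip front top",inc(onz(c,T([(293,705)]),.085)).round(4).tolist(),inc(onz(c,T([(293,705)]),.035)).round(4).tolist())
print("backwall at .038",inc(onz(c,T([(195,258),(467,282),(230,270),(440,288)]),.038)).round(4).tolist())
print("roof F",inc(onz(c,T([(155,652),(443,675),(112,630),(450,655)]),.11)).round(4).tolist())
cs=capture("side");S=lambda L:np.array(L,float)/5+[300,170]
print("side plate lead",inc(onz(cs,S([(608,266),(629,343)]),.0524)).round(4).tolist(), "grip bot",inc(onz(cs,S([(213,380),(238,382)]),.035)).round(4).tolist())
print("grip top",inc(onz(cs,S([(218,290),(240,295)]),.085)).round(4).tolist(), "grip bot",inc(onz(cs,S([(213,380),(238,382)]),.035)).round(4).tolist())
```

```text
plate LL LR FR FL [[0.0527, 0.0897], [0.0538, 0.0109], [-0.0694, 0.0115], [-0.07, 0.0904]]
grip front top [[-0.1267, 0.0511]] [[-0.1204, 0.051]]
backwall at .038 [[0.0648, 0.1082], [0.0648, -0.0069], [0.061, 0.0931], [0.0611, 0.0043]]
roof F [[-0.1138, 0.106], [-0.1131, -0.0058], [-0.1067, 0.1233], [-0.1051, -0.0079]]
side plate lead [[0.0576, 0.0881], [0.0585, 0.0424]] grip bot [[-0.1181, 0.048], [-0.1075, 0.0462]]
grip top [[-0.1163, 0.0534], [-0.1074, 0.0499]] grip bot [[-0.1181, 0.048], [-0.1075, 0.0462]]
```

```bash
cat > door.py <<'E'
import numpy as np
H=np.array([.6323,.0643])
def pt(th,r=.085,s=.011):
    f=-np.pi/2-.085-th; n=np.pi-.085-th
    return H+r*np.array([np.cos(f),np.sin(f)])+(.020+s)*np.array([np.cos(n),np.sin(n)])
if __name__=="__main__":
    print("free edge now outer/inner",pt(1.86,.14,0),pt(1.86,.14,-.008))
    from h import *
    p=sensors.observe()["eef_pos"][:2]
    ty=np.array([.0856,.9963]);tz=np.array([.9963,-.0856])
    for th,s in ((1.9,.045),(1.86,.013),(1.7,.011),(1.5,.011),(1.3,.011),(1.1,.011),(.9,.011),(.7,.011),(.5,.011),(.3,.011),(.1,.011),(0,.011)):
        q=pt(th,.085,s);d=(q-p)*100;print(th,q.round(4),"dy %.1f dz %.1f"%(d@ty,d@tz))
E
python3 door.py
```

```text
free edge now outer/inner [0.50929877 0.13409038] [0.50637452 0.12664399]
1.9 [0.5806 0.158 ] dy 15.7 dz 9.7
1.86 [0.5652 0.1261] dy 12.4 dz 8.5
1.7 [0.5558 0.1127] dy 11.0 dz 7.6
1.5 [0.5477 0.0965] dy 9.3 dz 7.0
1.3 [0.543  0.0791] dy 7.5 dz 6.7
1.1 [0.5419 0.061 ] dy 5.7 dz 6.7
0.9 [0.5443 0.0431] dy 4.0 dz 7.1
0.7 [0.5503 0.0261] dy 2.3 dz 7.8
0.5 [0.5595 0.0106] dy 0.9 dz 8.9
0.3 [ 0.5716 -0.0028] dy -0.4 dz 10.2
0.1 [ 0.5862 -0.0135] dy -1.3 dz 11.8
0 [ 0.5942 -0.0178] dy -1.7 dz 12.6
```

Request:
play_rows([
  {"dx":-2,"dy":1,"dz":0,"turn":0},
  {"dx":-4,"dy":3,"dz":0.5,"turn":0},
  {"dx":-5,"dy":6,"dz":2,"turn":0},
  {"dx":-5,"dy":9,"dz":4,"turn":0},
  {"dx":-5,"dy":12,"dz":6,"turn":0},
  {"dx":-5,"dy":14.5,"dz":8,"turn":0},
  {"dx":-5,"dy":16.5,"dz":9,"turn":0},
  {"dx":-5,"dy":17.5,"dz":9.5,"turn":0},
  {"dx":-5,"dy":17.5,"dz":9.5,"turn":0},
])

```text
clock: 15.42
eef_pos: [0.5809, 0.1774, 0.1758]
eef_rot: [[-0.016, 0.084, 0.996], [0.0, 0.996, -0.084], [-1.0, -0.001, -0.016]]
force: [0.2, -0.0, -0.7]
gripper_width: -0.0
```

```bash
python3 w.py w14
python3 - <<'E'
from h import *
c=capture("side");cv2.imwrite("pics/s14.png",c["color"][:,:,::-1])
E
```

```text
15.4167 [0.58088002 0.17737738 0.17581814] [[-0.0162, 0.0836, 0.9964], [0.0001, 0.9965, -0.0836], [-0.9999, -0.0013, -0.0162]] [0.294 0.3   0.056 1.342 0.005 0.378] [ 0.21 -0.02 -0.73]
```

View pics/w14.png

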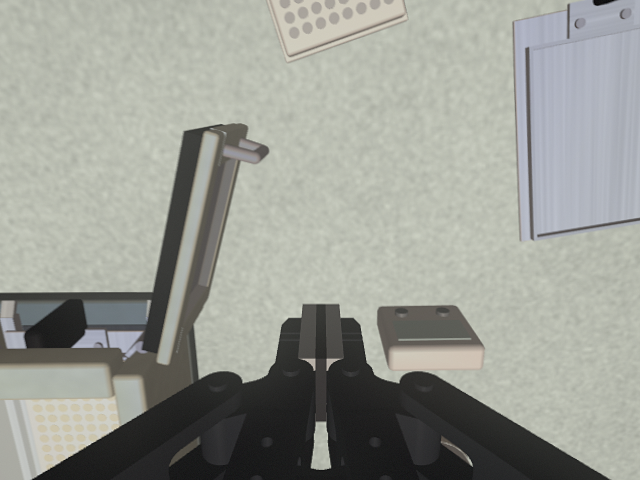

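View pics/s14.png

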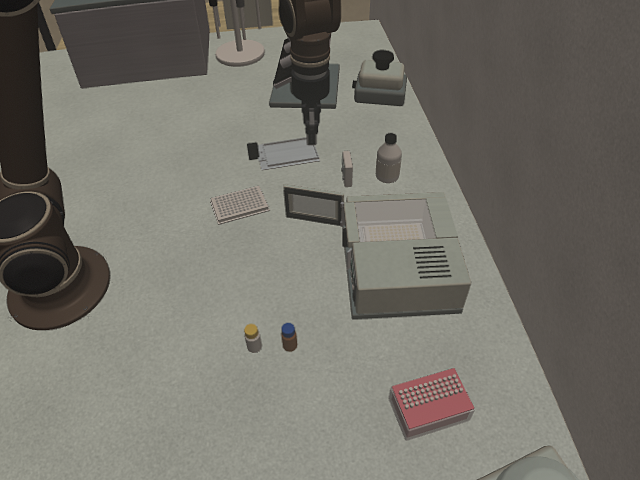

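Run:
```python
from h import *
s,c=np.load("w14.npy",allow_pickle=True)
print("timer top",onz(c,[(378,308),(470,308),(388,350),(484,350)],.066,s).round(3).tolist())
print("timer bottom",onz(c,[(388,368),(484,370)],.0,s).round(3).tolist())
print("door top outer edge",onz(c,[(215,135),(170,362),(185,133),(143,350)],.106,s).round(3).tolist())
print("pull",onz(c,[(268,155)],.1,s).round(3).tolist())
```

```text
timer top [[0.632, 0.211, 0.066], [0.637, 0.271, 0.066], [0.664, 0.217, 0.066], [0.669, 0.281, 0.066]]
timer bottom [[0.723, 0.224, 0.0], [0.732, 0.306, 0.0]]
door top outer edge [[0.512, 0.132, 0.106], [0.635, 0.087, 0.106], [0.51, 0.118, 0.106], [0.626, 0.073, 0.106]]
pull [[0.524, 0.156, 0.1]]
```

Request:
play_rows([
  {"dx":1,"dy":-0.5,"dz":-0.5,"turn":0},
  {"dx":3.5,"dy":-1,"dz":-1,"turn":0},
  {"dx":6.5,"dy":-1.5,"dz":-1,"turn":0},
  {"dx":9,"dy":-1.5,"dz":-1,"turn":0},
  {"dx":10.5,"dy":-1.5,"dz":-1,"turn":0},
  {"dx":10.5,"dy":-1.5,"dz":-1,"turn":0},
  {"dx":10.5,"dy":-1.5,"dz":-1,"turn":0},
])

```text
clock: 16.1
eef_pos: [0.5657, 0.1599, 0.072]
eef_rot: [[-0.017, 0.087, 0.996], [-0.001, 0.996, -0.087], [-1.0, -0.003, -0.017]]
force: [0.1, 0.3, 0.4]
gripper_width: 0.0
```

```bash
python3 w.py w15; python3 door.py
```

```text
16.1 [0.56574769 0.15988534 0.07199011] [[-0.0174, 0.0866, 0.9961], [-0.001, 0.9962, -0.0867], [-0.9998, -0.0025, -0.0172]] [ 0.274  0.301 -0.173  1.113  0.004  0.36 ] [0.1  0.26 0.39]
free edge now outer/inner [0.50929877 0.13409038] [0.50637452 0.12664399]
1.9 [0.5806 0.158 ] dy -0.1 dz 1.4
1.86 [0.5652 0.1261] dy -3.4 dz 0.1
1.7 [0.5558 0.1127] dy -4.9 dz -0.7
1.5 [0.5477 0.0965] dy -6.5 dz -1.4
1.3 [0.543  0.0791] dy -8.3 dz -1.7
1.1 [0.5419 0.061 ] dy -10.1 dz -1.6
0.9 [0.5443 0.0431] dy -11.9 dz -1.2
0.7 [0.5503 0.0261] dy -13.5 dz -0.5
0.5 [0.5595 0.0106] dy -15.0 dz 0.6
0.3 [ 0.5716 -0.0028] dy -16.2 dz 1.9
0.1 [ 0.5862 -0.0135] dy -17.2 dz 3.4
0 [ 0.5942 -0.0178] dy -17.5 dz 4.3
```

View pics/w15.png

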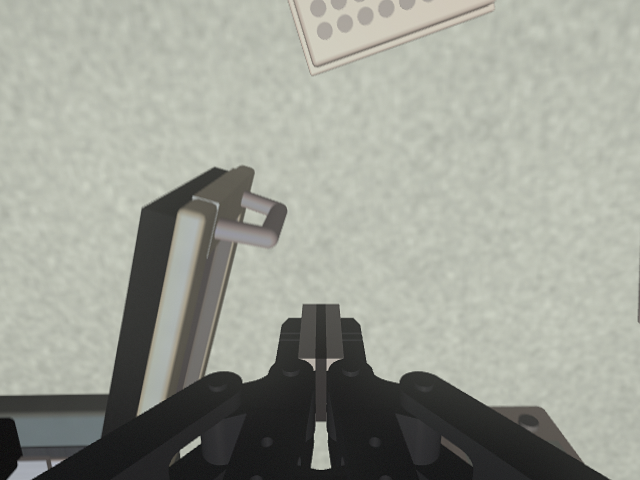

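Request:
play_rows([
  {"dx":0,"dy":-1,"dz":0,"turn":0},
  {"dx":0,"dy":-2.2,"dz":0.1,"turn":0},
  {"dx":0,"dy":-3.2,"dz":0.1,"turn":0},
  {"dx":0,"dy":-4,"dz":-0.2,"turn":0},
  {"dx":0,"dy":-4.9,"dz":-0.7,"turn":0},
  {"dx":0,"dy":-5.7,"dz":-1.1,"turn":0},
  {"dx":0,"dy":-6.5,"dz":-1.4,"turn":0},
  {"dx":0,"dy":-7.4,"dz":-1.6,"turn":0},
  {"dx":0,"dy":-8.3,"dz":-1.7,"turn":0},
  {"dx":0,"dy":-8.3,"dz":-1.7,"turn":0},
])

```text
clock: 16.98
eef_pos: [0.5421, 0.0776, 0.0736]
eef_rot: [[-0.015, 0.088, 0.996], [-0.001, 0.996, -0.088], [-1.0, -0.002, -0.015]]
force: [0.3, 0.9, 0.1]
gripper_width: -0.0001
```

```bash
python3 w.py w16; python3 door.py|tail -9;python3 - <<'E'
from h import *
c=capture("side");crop(c["color"],220,120,480,320,3,"pics/s16.png")
E
```

```text
16.9833 [0.54210943 0.07757998 0.0736161 ] [[-0.0154, 0.0877, 0.996], [-0.0011, 0.9961, -0.0877], [-0.9999, -0.0024, -0.0153]] [ 1.420e-01  2.270e-01 -2.680e-01  1.092e+00  1.000e-03  2.290e-01] [0.32 0.89 0.13]
1.5 [0.5477 0.0965] dy 1.9 dz 0.4
1.3 [0.543  0.0791] dy 0.1 dz 0.1
1.1 [0.5419 0.061 ] dy -1.7 dz 0.1
0.9 [0.5443 0.0431] dy -3.5 dz 0.5
0.7 [0.5503 0.0261] dy -5.1 dz 1.2
0.5 [0.5595 0.0106] dy -6.6 dz 2.3
0.3 [ 0.5716 -0.0028] dy -7.8 dz 3.6
0.1 [ 0.5862 -0.0135] dy -8.8 dz 5.1
0 [ 0.5942 -0.0178] dy -9.1 dz 6.0
```

View pics/w16.png

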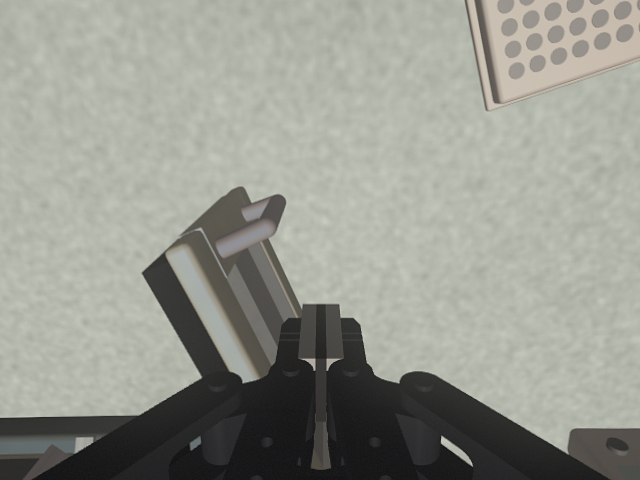

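View pics/s16.png

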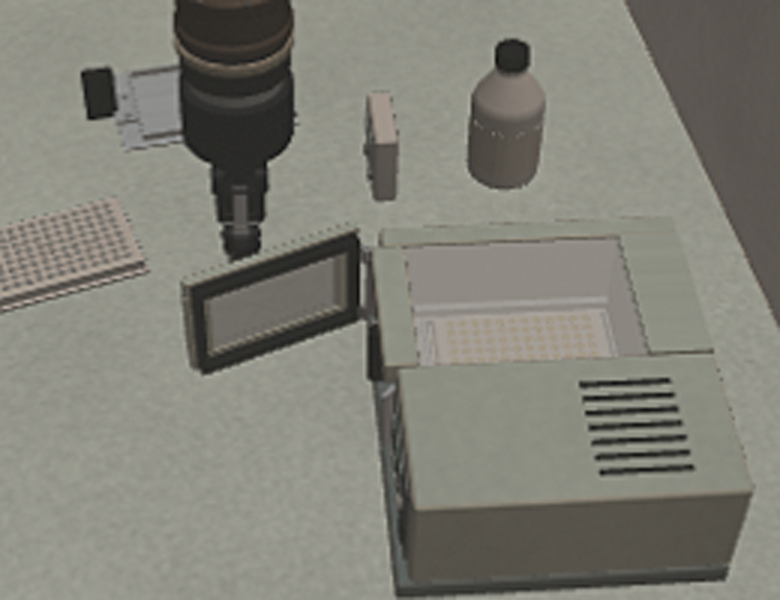

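Request:
play_rows([
  {"dx":0,"dy":-0.9,"dz":0.1,"turn":0},
  {"dx":0,"dy":-1.7,"dz":0.1,"turn":0},
  {"dx":0,"dy":-2.6,"dz":0.3,"turn":0},
  {"dx":0,"dy":-3.5,"dz":0.5,"turn":0},
  {"dx":0,"dy":-4.3,"dz":0.9,"turn":0},
  {"dx":0,"dy":-5.1,"dz":1.2,"turn":0},
  {"dx":0,"dy":-5.8,"dz":1.7,"turn":0},
  {"dx":0,"dy":-6.6,"dz":2.3,"turn":0},
  {"dx":0,"dy":-7.2,"dz":2.9,"turn":0},
  {"dx":0,"dy":-7.2,"dz":2.9,"turn":0},
])

```text
clock: 17.92
eef_pos: [0.5665, 0.003, 0.0732]
eef_rot: [[-0.014, 0.089, 0.996], [-0.001, 0.996, -0.089], [-1.0, -0.002, -0.014]]
force: [0.1, 0.2, -0.4]
gripper_width: -0.0002
```

```bash
python3 w.py w17; python3 door.py|tail -5;python3 - <<'E'
from h import *
c=capture("side");crop(c["color"],220,120,480,320,3,"pics/s17.png")
E
```

```text
17.9167 [0.56654392 0.00300877 0.07318322] [[-0.0144, 0.0886, 0.996], [-0.001, 0.9961, -0.0887], [-0.9999, -0.0022, -0.0143]] [ 6.00e-03  2.60e-01 -2.26e-01  1.10e+00 -1.00e-03  9.50e-02] [ 0.06  0.17 -0.37]
0.7 [0.5503 0.0261] dy 2.1 dz -1.8
0.5 [0.5595 0.0106] dy 0.6 dz -0.7
0.3 [ 0.5716 -0.0028] dy -0.6 dz 0.6
0.1 [ 0.5862 -0.0135] dy -1.5 dz 2.2
0 [ 0.5942 -0.0178] dy -1.9 dz 3.0
```

View pics/w17.png

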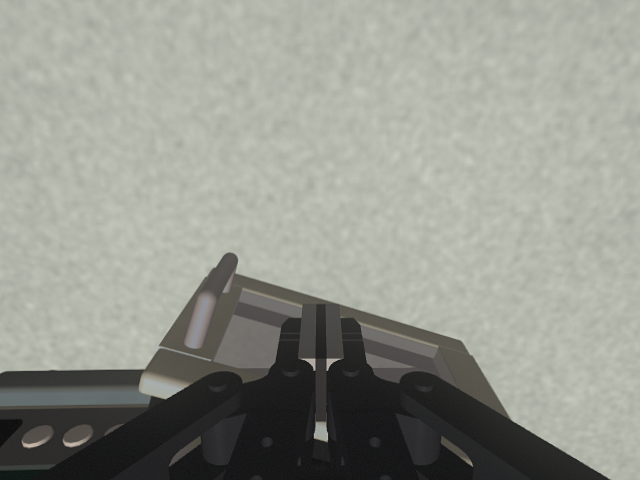

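View pics/s17.png

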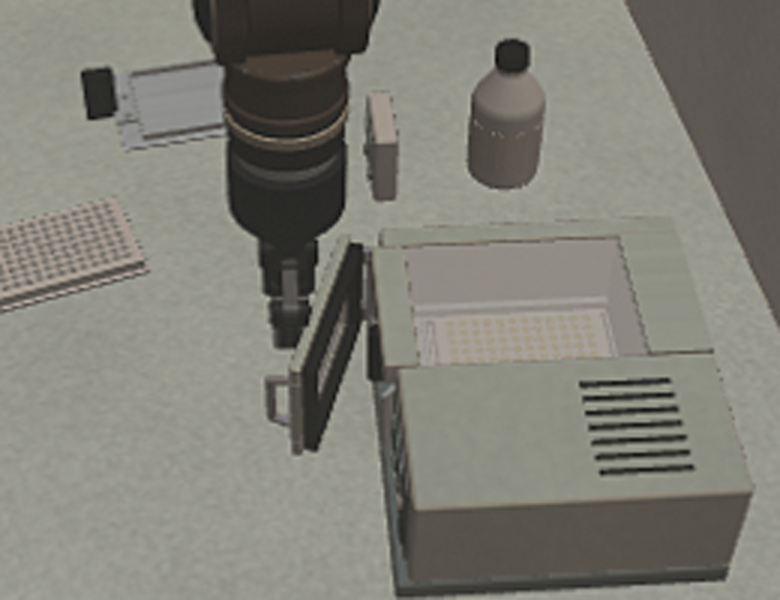

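Request:
play_rows([
  {"dx":0,"dy":-0.3,"dz":0.5,"turn":0},
  {"dx":0,"dy":-0.6,"dz":1,"turn":0},
  {"dx":0,"dy":-0.9,"dz":1.5,"turn":0},
  {"dx":0,"dy":-1.1,"dz":1.9,"turn":0},
  {"dx":0,"dy":-1.1,"dz":2.3,"turn":0},
  {"dx":0,"dy":-1.1,"dz":2.6,"turn":0},
  {"dx":0,"dy":-1.1,"dz":2.7,"turn":0},
])

```text
clock: 18.6
eef_pos: [0.592, -0.0094, 0.0726]
eef_rot: [[-0.015, 0.088, 0.996], [-0.001, 0.996, -0.088], [-1.0, -0.002, -0.015]]
force: [-0.7, 0.6, -0.2]
gripper_width: 0.0003
```

```bash
python3 w.py w18
python3 - <<'E'
from h import *
c=capture("side");crop(c["color"],270,170,470,320,4,"pics/s18.png")
E
```

```text
18.6 [ 0.59204294 -0.00936744  0.07263247] [[-0.0152, 0.088, 0.996], [-0.0005, 0.9961, -0.088], [-0.9999, -0.0019, -0.0151]] [-1.500e-02  3.070e-01 -1.640e-01  1.115e+00 -1.000e-03  7.300e-02] [-0.73  0.57 -0.24]
```

View pics/w18.png

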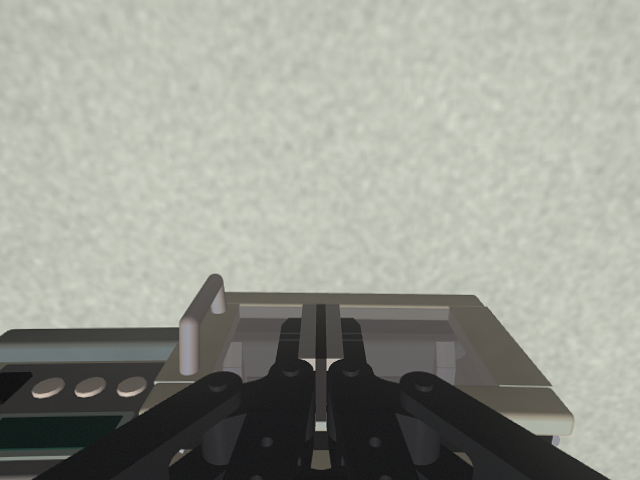

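View pics/s18.png

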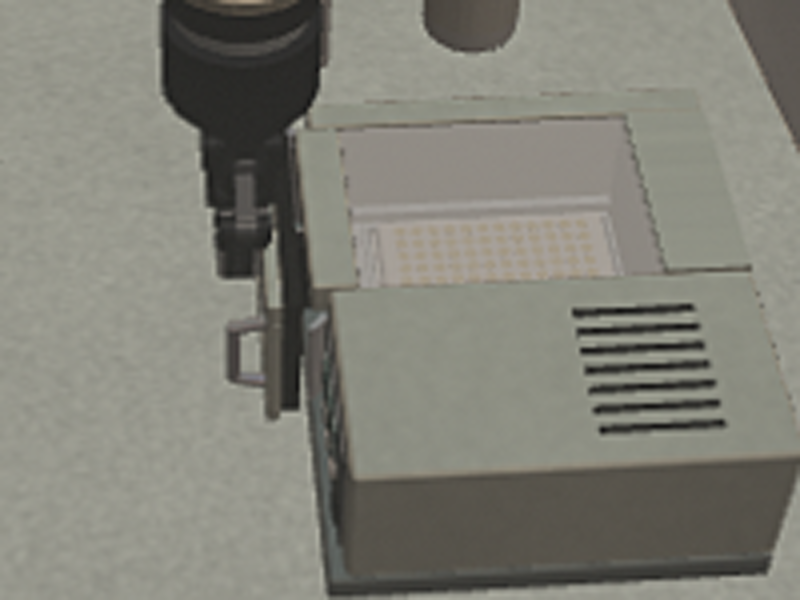

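Nearly shut, so I'm pushing on slowly to the stop.

Request:
play_rows([
  {"dx":0,"dy":0,"dz":0.2,"turn":0},
  {"dx":0,"dy":0,"dz":0.4,"turn":0},
  {"dx":0,"dy":0,"dz":0.6,"turn":0},
  {"dx":0,"dy":0,"dz":0.7,"turn":0},
])

```text
clock: 19.03
eef_pos: [0.5933, -0.0094, 0.0725]
eef_rot: [[-0.025, 0.087, 0.996], [0.0, 0.996, -0.087], [-1.0, -0.002, -0.025]]
force: [-23.8, 1.6, 15.2]
gripper_width: -0.0001
```

Request:
play_rows([
  {"dx":0,"dy":0,"dz":-0.3,"turn":0},
  {"dx":0,"dy":0,"dz":-1.5,"turn":0},
  {"dx":0,"dy":0,"dz":-4,"turn":0},
  {"dx":-1,"dy":0,"dz":-7,"turn":0},
  {"dx":-4,"dy":0,"dz":-10,"turn":0},
  {"dx":-7,"dy":0,"dz":-13,"turn":0},
  {"dx":-10,"dy":0,"dz":-16,"turn":0},
  {"dx":-12,"dy":0,"dz":-18,"turn":0},
  {"dx":-12,"dy":0,"dz":-18,"turn":0},
])

```text
clock: 19.78
eef_pos: [0.4158, 0.0067, 0.2022]
eef_rot: [[-0.018, 0.087, 0.996], [0.001, 0.996, -0.087], [-1.0, -0.001, -0.018]]
force: [1.3, 0.5, 0.3]
gripper_width: 0.0
```

```bash
python3 w.py w19
python3 - <<'E'
from h import *
c=capture("side");crop(c["color"],270,170,470,320,4,"pics/s19.png");cv2.imwrite("pics/s19f.png",c["color"][:,:,::-1])
c=capture("top");crop(c["color"],270,110,400,240,6,"pics/t19.png");cv2.imwrite("pics/t19f.png",c["color"][:,:,::-1])
E
```

```text
19.7833 [0.41579941 0.00668556 0.20221869] [[-0.0181, 0.0869, 0.9961], [0.0007, 0.9962, -0.0869], [-0.9998, -0.0009, -0.0181]] [ 1.500e-02 -6.300e-02 -2.990e-01  1.353e+00  1.000e-03  1.020e-01] [1.28 0.51 0.33]
```

View pics/t19.png

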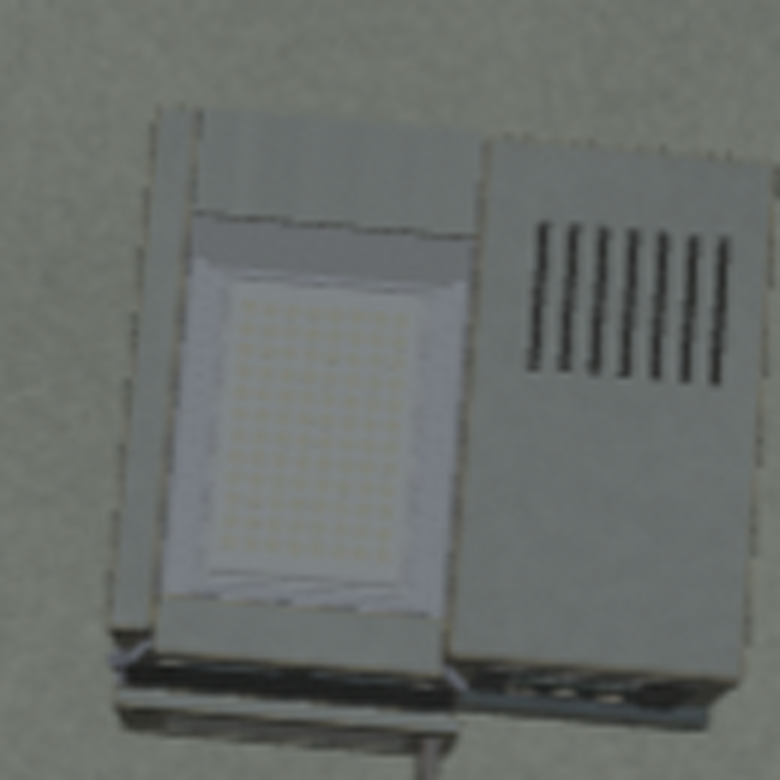

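View pics/s19.png

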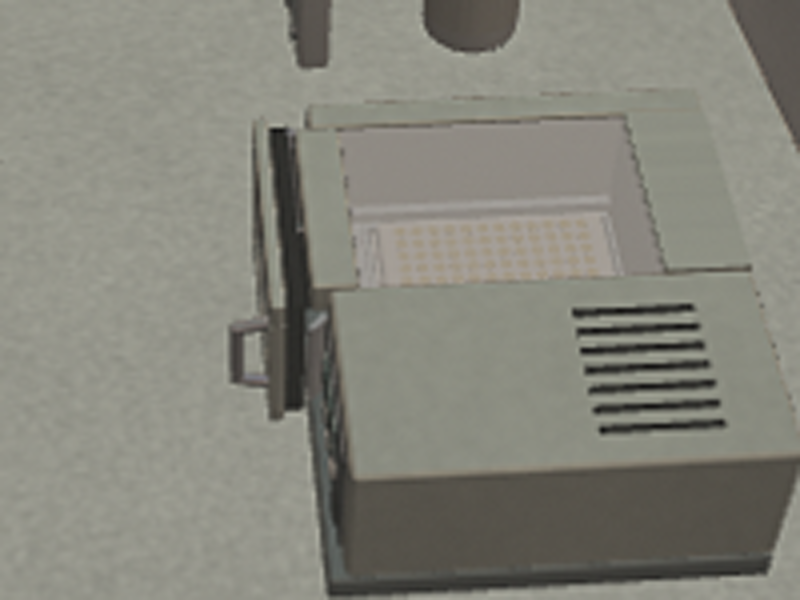

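View pics/s19f.png

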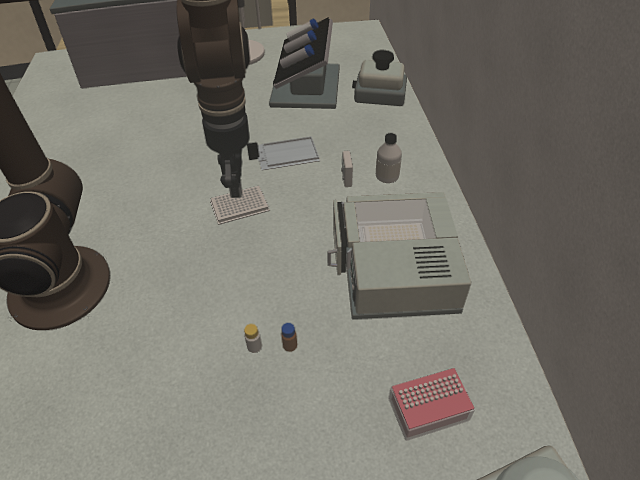

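Run:
```python
from h import *
im=cv2.imread("pics/t19f.png")[:,:,::-1];crop(im,280,205,360,240,10,"pics/t19d.png")
```

```text
(no output)
```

View pics/t19d.png

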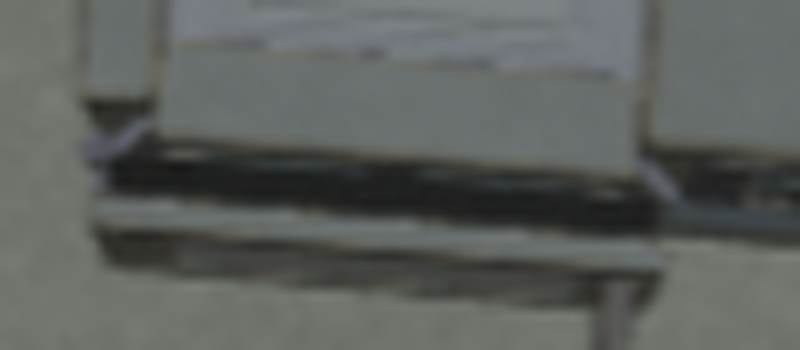

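View pics/w19.png

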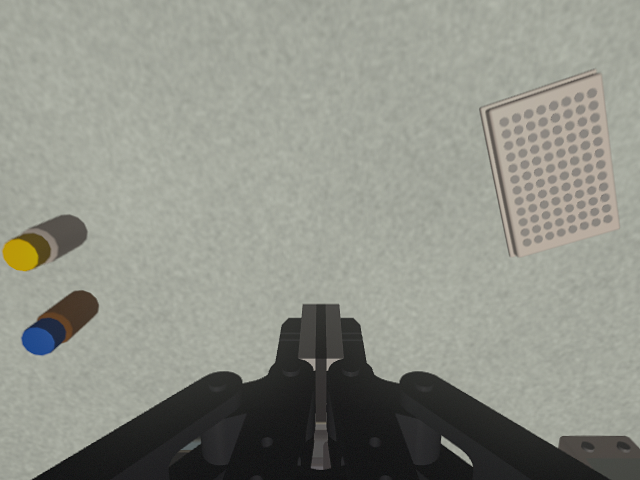

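Run:
```python
from h import *
c=capture("top");T=lambda L:np.array(L,float)/10+[280,205]
a=lambda P:np.arctan2(*(P[1]-P[0])[[1,0]])+np.pi/2
print("door outer",a(onz(c,T([(95,230),(665,268)]),.106)),"door inner",a(onz(c,T([(95,200),(655,240)]),.106)),"lintel",a(onz(c,T([(160,138),(640,175)]),.11)))
s,w=np.load("w13.npy",allow_pickle=True)
for n in ("t19f",):
  A=cv2.imread("pics/top0.png",0).astype(int);B=cv2.imread("pics/t19f.png",0).astype(int)
  for nm,(x0,y0,x1,y1) in dict(spare=(145,225,200,305),plate=(215,285,270,345),bottle=(200,145,235,182),timer=(198,195,235,215),vials=(390,270,415,320),tips=(440,160,492,220)).items(): print(nm,np.abs(A-B)[y0:y1,x0:x1].mean().round(2))
```

```text
door outer -0.06606663002063007 door inner -0.07075379871630094 lintel -0.07620123391038924
spare 7.74
plate 13.44
bottle 6.37
timer 7.42
vials 7.0
tips 7.14
```

Run:
```python
from cell import ticket
print(ticket.sign_off())
```

```text
the job is handed in; nothing more can be done
None
```

I loaded the tray with the microplate into the incubator bay, pushed it home against the back and shut the door. The job was handed in at about 20 s of the 72 s allowed; sign-off gives no verdict.

**How it went:** I lifted the tray by its grip, carried it level over the vials and slid it between the runners. I released it about 30 mm short and pushed it home with closed fingers on the front of the grip. Then I swung the door shut by its outer face.

**Last checks:**
- **Tray:** it stopped moving under 17 N of push. In the top picture the plate centre was within about 1 mm of its home position, and the grip front was about 1–2 mm off. My first incubator position was about 3.5 mm out in depth, judged by the lintel, so these figures include that correction.
- **Microplate:** it was still sitting in its nest when seen through the roof window.
- **Door:** it stopped hard at 24 N and stands parallel to the cabinet front to about 0.01 rad (limit 0.05).
- **Other items:** in the last side picture they look where they were at the start. The automatic top-picture comparison was no help for the spare plate because the arm partly covered it.

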